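# Rack the tumblers by height on the pegged drying stand

## Task

Clear the washed steel tumblers off the hob and rack them on the drying stand in order of height: move each of the four, still upside down, over the peg made for it (shortest tumbler on the shortest peg, and so on to the tallest), so that every rim comes to rest flat on the slats. Leave the pinch bowl and the little green tin where they are.

Things in the scene. Friction and masses are not known exactly. Their poses are not given: they have to be found in the camera images.
- tumbler_a_mid (a point): the shortest of four plain stainless-steel tumblers left upside down (open rim down, flat base up) on the black glass hob, whose top is 2 mm above the counter: 72 mm high, 58 mm outside diameter straight sides, wall 2.5 mm, 68 mm deep inside; about 110 g. The point is its centre, 36 mm above the rim; z is up along its axis.
- tumbler_b_mid (a point): the second shortest of four plain stainless-steel tumblers left upside down (open rim down, flat base up) on the black glass hob, whose top is 2 mm above the counter: 90 mm high, 61 mm outside diameter straight sides, wall 2.5 mm, 86 mm deep inside; about 140 g. The point is its centre, 45 mm above the rim; z is up along its axis.
- tumbler_c_mid (a point): the second tallest of four plain stainless-steel tumblers left upside down (open rim down, flat base up) on the black glass hob, whose top is 2 mm above the counter: 108 mm high, 64 mm outside diameter straight sides, wall 2.5 mm, 104 mm deep inside; about 170 g. The point is its centre, 54 mm above the rim; z is up along its axis.
- tumbler_d_mid (a point): the tallest of four plain stainless-steel tumblers left upside down (open rim down, flat base up) on the black glass hob, whose top is 2 mm above the counter: 126 mm high, 67 mm outside diameter straight sides, wall 2.5 mm, 122 mm deep inside; about 200 g. The point is its centre, 63 mm above the rim; z is up along its axis.
- peg_a: the shortest of four fixed wooden pegs in a row on the slatted drying stand (deck 88 x 372 mm, flat): 16 mm thick, 20 mm foot collar. It rises 59 mm above the slats, its top 81 mm above the counter. Origin: on its axis, level with the slats' top, 22 mm above the counter; z up, y along the row towards the short end. Pegs are 80 to 100 mm apart.
- peg_b: the second shortest of four fixed wooden pegs in a row on the slatted drying stand (deck 88 x 372 mm, flat): 16 mm thick, 20 mm foot collar. It rises 77 mm above the slats, its top 99 mm above the counter. Origin: on its axis, level with the slats' top, 22 mm above the counter; z up, y along the row towards the short end. Pegs are 80 to 100 mm apart.
- peg_c: the second tallest of four fixed wooden pegs in a row on the slatted drying stand (deck 88 x 372 mm, flat): 16 mm thick, 20 mm foot collar. It rises 95 mm above the slats, its top 117 mm above the counter. Origin: on its axis, level with the slats' top, 22 mm above the counter; z up, y along the row towards the short end. Pegs are 80 to 100 mm apart.
- peg_d: the tallest of four fixed wooden pegs in a row on the slatted drying stand (deck 88 x 372 mm, flat): 16 mm thick, 20 mm foot collar. It rises 113 mm above the slats, its top 135 mm above the counter. Origin: on its axis, level with the slats' top, 22 mm above the counter; z up, y along the row towards the short end. Pegs are 80 to 100 mm apart.
- pinch_bowl: a small round earthenware pinch bowl, 71 x 68 mm and 30 mm high, standing loose among the tumblers on the hob; a bystander. Origin at the centre of its underside.
- tin_small: a small round dark-green lidded tin, 66 mm diameter and 45 mm high, standing loose on the counter behind the tall end of the stand, just in front of the wall cabinet (underside 466 mm above the counter, front face at x = 0.61 m, from y = 0.15 m to the right) that hangs over the back; a bystander. Origin at the centre of its underside.

How it is judged:
At the end, for the whole second after the job is handed in: Each tumbler stands upside down over the peg of its own rank in height (centre within 24 mm of the peg's axis), rim down on the slats within 4 mm, upright within 0.08 rad, released and at rest; the bowl and the tin were never shifted more than 30 mm (horizontal distance between tumbler_a_mid and peg_a below 0.024 m and z of tumbler_a_mid in the frame of peg_a between 0.032 and 0.04 m and angle between each of tumbler_a_mid, tumbler_b_mid, tumbler_c_mid, tumbler_d_mid's own z axis and vertical below 0.08 rad and linear speed of each of tumbler_a, tumbler_b, tumbler_c, tumbler_d below 0.02 m/s and horizontal distance between tumbler_b_mid and peg_b below 0.024 m and z of tumbler_b_mid in the frame of peg_b between 0.041 and 0.049 m and horizontal distance between tumbler_c_mid and peg_c below 0.024 m and z of tumbler_c_mid in the frame of peg_c between 0.05 and 0.058 m and horizontal distance between tumbler_d_mid and peg_d below 0.024 m and z of tumbler_d_mid in the frame of peg_d between 0.059 and 0.067 m); the robot touches nothing.
It fails at once if the pinch bowl is shifted more than 30 mm or tipped over (distance of pinch_bowl from where it was at the start of the episode above 0.03 m or angle between pinch_bowl's own z axis and vertical above 0.5 rad).
It fails at once if the green tin is shifted more than 30 mm or tipped over (distance of tin_small from where it was at the start of the episode above 0.03 m or angle between tin_small's own z axis and vertical above 0.5 rad).
It also fails if it takes over 115 s, if anything falls off the work surface, if the arm or the gripper's body presses on something with over 40 N, if the wrist force passes 120 N, or if a joint passes its speed limit or range.

## Robot

A 7-joint arm with a two-finger parallel gripper is mounted at the origin on a cart in front of the work surface, level with it; the furniture and walls round the work are solid. World frame = base frame: x ahead of the robot, y to its left, z up, the work surface at z = 0. Lengths are in m, angles in rad, forces in N, time in s.
With the tool pointing down it reaches from about 0.4 to 0.85 m from the base axis. Payload 4.5 kg.
Tool frame: the origin (TCP) lies midway between the tips of the shut fingers; the grasp point (between the pads) lies 19 mm behind it; z points along the fingers, y is the line along which they close (so a half turn about z gives the same grasp; the last joint's range is limited). The gripper opens to 88 mm and grips with 3 to 60 N. Pads are 18 mm wide; open, the fingers measure 123 mm over their backs; the gripper's body (75 mm by 187 mm) begins 45 mm behind the grasp point.
Start: joints at [1.358, 0.689, -0.195, 1.565, 0.157, 0.902, -0.215], TCP at [0.153, -0.606, 0.205] pointing down, gripper open.
Joint ranges: [-3.01, 3.01], [-0.46, 2.08], [-1.47, 1.51], [0.13, 2.56], [-1, 4.14], [0.04, 2.09], [-2.66, 2.66]. Speed limits (rad/s): [2.57, 2.57, 3.14, 3.14, 3.14, 3.14, 3.14].

## Interface

Orientations are given as a unit quaternion [x, y, z, w].
In Python, from plant import get_state, viewer, workorder gives the robot as it stands. The module is installed in compiled form; this text tells all that it offers.
- The arm moves only by the tool step_arm, never from a script. Its argument "motion" is a list of rows, each an object of numbers: "wx", "wy", "wz": the turn, a rotation vector about the tool's x, y, z each as a share of 180 degrees, from -1 to 1; "dx", "dy", "dz": the shift along the tool's x, y, z each as a share of 8 cm, from -1 to 1; "claw": the finger opening in mm, from 0 to 88.1. A call has 1 to 8 rows; each row is the pose to reach, as a shift and turn from the pose commanded when the call began, along the tool's axes at that moment, turning the shorter way round; what a row does not reach only later rows make up. A row lasts 1/10 s, in which the tool goes at most 50 mm and 8.59 degrees, less where a joint would pass 70% of its speed; a pose out of reach is approached as far as the arm can. A call with a number of a shift or a turn outside -1 to 1 is refused whole. A call with a gripper value outside its range is refused whole. The fingers move at their own pace and stop on an object; "force" is the grip in N (left out, the last holds). Time passes only in rows, so rows that repeat a pose let the fingers close. It gives the time, the measured TCP pose, the force, the opening and the grip force at its end, in the units of the state.
- get_state(): the state, without advancing time (a new reading comes with each control period).
- viewer.snapshot(name): name is "scene" or "top" or "wrist"; returns (picture, depth): 400x640x3 uint8, red, green, blue; 400x640 float32, m along the optical axis (not along the pixel's ray), 0 where there is no reading.
- viewer.calibration(name): a dict with "vfov" (degrees; the focal length in pixels is half the picture's height over the tangent of half this angle, whatever the lens; pixels are square), "cx", "cy" (the principal point, pixels), "extrinsics" (4x4, takes a point from camera to world coordinates). Camera axes: x right, y down, z forward; pixel columns grow to the right and rows downward; lengths in m; the calibration is good to about 2 mm. A picture is of the moment at which its call begins: read the wrist's pose just before it. calibration takes no time and is no camera call; for the wrist camera it gives the pose at the moment of the call.
- workorder.finish_job(): hands the job in; it is judged then, once.
The state is a dict: "clock": time; "q": joint angles; "qd": joint speeds; "joint_torque": joint torques, N m; "tool_pos": TCP position; "eef_rot": TCP orientation; "contact_force": force on the tool from outside, world axes, zero at the start; "moment": the same for the moment, N m; "opening": opening from 0.0 (shut) to 1.0 (fully open); "finger_force": force on a finger pad.
Only numpy, scipy, OpenCV 4.12 (cv2) and the standard library are available. Lean on these libraries where they do the work, as an engineer would, in place of code of your own. Each camera call takes 0.05 s, during which the arm holds its last target. There are 200 camera calls.

## Working session

There is one attempt and no reset: what is moved stays moved. The work goes in short steps, Python scripts to look and compute and a tool call to move; the robot and the scene stay as the last step left them, time stands still between calls to the robot, and variables do not carry over. Pictures are saved under pics/ and viewed, at most 14 in all, crops included, and the job is handed in when it is done.

Besides the shell and the picture viewer there is one more tool, called after ">>>" as name(argument=value, ...), one argument or row to a line, values as JSON. step_arm: Moves the arm, as the interface text tells. Shift numbers are shares of 8 cm and turn numbers shares of 180 degrees, none past 1 either way. Its arguments: {"type":"object","properties":{"motion":{"type":"array","items":{"type":"object","properties":{"wx":{"type":"number","minimum":-1,"maximum":1},"wy":{"type":"number","minimum":-1,"maximum":1},"wz":{"type":"number","minimum":-1,"maximum":1},"dx":{"type":"number","minimum":-1,"maximum":1},"dy":{"type":"number","minimum":-1,"maximum":1},"dz":{"type":"number","minimum":-1,"maximum":1},"claw":{"type":"number"}}}},"force":{"type":"number"}},"required":["motion"]}

```bash
mkdir -p pics
cat > h.py <<'E'
import numpy as np, cv2
from plant import get_state, viewer, workorder
def snap(n,save=None):
    c=viewer.calibration(n); p,d=viewer.snapshot(n)
    if save: cv2.imwrite('pics/'+save,p[:,:,::-1])
    return p,d,c
def cloud(d,c):
    h,w=d.shape; f=h/2/np.tan(np.radians(c['vfov'])/2)
    u,v=np.meshgrid(np.arange(w),np.arange(h))
    P=np.stack([(u-c['cx'])/f*d,(v-c['cy'])/f*d,d],-1)
    E=np.array(c['extrinsics']); return P@E[:3,:3].T+E[:3,3]
E
python3 - <<'E'
from h import *
for n in('scene','top'):
    p,d,c=snap(n,n+'.png'); P=cloud(d,c); np.savez(n,p=p,d=d,P=P)
    print(n,np.round(c['extrinsics'],3).tolist(),c['vfov'],c['cx'],c['cy'],(d==0).mean())
print(get_state())
E
```

```text
scene [[0.72, -0.415, 0.556, -0.254], [-0.694, -0.432, 0.576, -0.783], [0.001, -0.8, -0.599, 0.874], [0.0, 0.0, 0.0, 1.0]] 42.583393375578154 314.00904597689987 205.81262792593637 0.00400390625
top [[0.004, -0.995, 0.102, 0.343], [-1.0, -0.003, 0.017, -0.013], [-0.017, -0.102, -0.995, 1.376], [0.0, 0.0, 0.0, 1.0]] 44.14898194906506 323.78660447399744 194.93412355927725 0.00405859375
{'clock': 0.1, 'q': array([ 1.3578137 ,  0.68988917, -0.19449081,  1.56621092,  0.15732521,
        0.90249103, -0.2151038 ]), 'qd': array([ 2.96359439e-04, -1.39757242e-03,  3.53355929e-05, -4.90323194e-03,
        9.57146878e-05,  3.76143315e-04,  6.11057147e-04]), 'joint_torque': array([-3.76343916e-03, -5.28499711e+01, -1.27197616e+00, -1.53837883e+01,
       -5.26232400e-02,  1.99127280e-03,  8.26418272e-05]), 'tool_pos': array([ 0.15246338, -0.6054981 ,  0.20460412]), 'eef_rot': array([ 9.92392811e-01,  1.23109149e-01, -1.74960673e-04, -7.84558870e-04]), 'contact_force': array([-0.25304166,  0.65751727,  0.57390964]), 'moment': array([ 0.03748741,  0.00088633, -0.05590461]), 'finger_force': 0.0, 'opening': 1.0018772773869515}
```

View pics/scene.png

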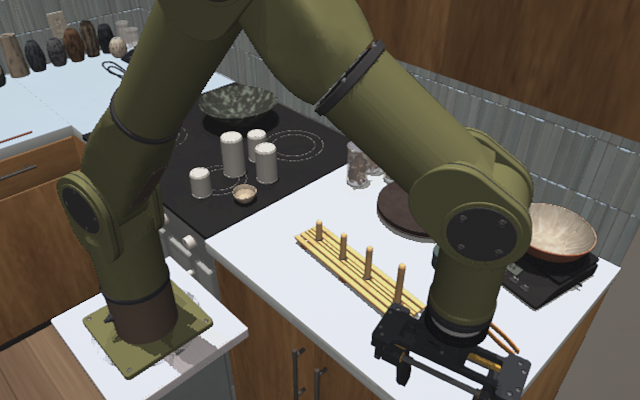

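View pics/top.png

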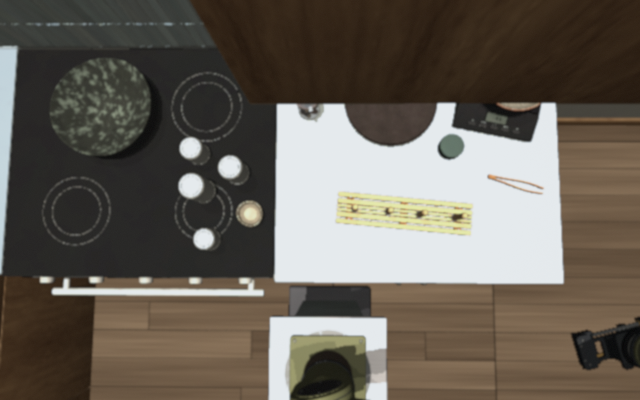

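The scene view shows the four tumblers and the bowl on the hob, and the pegs rising left to right (short end towards the hob). In the top view the tumbler tops are near (193,148), (230,166), (191,186) and (205,238), with the bowl at (249,213), the tin at (452,146) and the pegs at (354,209), (389,211), (420,214) and (458,216).

Run:
```python
from h import *
for n in('top','scene'):
    z=np.load(n+'.npz'); P=z['P']
    Z=P[...,2];X=P[...,0];Y=P[...,1]
    m=((Z>.015)&(Z<.2)&(X>.25)&(X<.62)&(Y<.45)&(Y>-.6)).astype(np.uint8)
    if n=='top': m[:, :]=m
    k,l,s,ce=cv2.connectedComponentsWithStats(m)
    for i in range(1,k):
        if s[i,4]<15: continue
        q=P[l==i]; zt=np.percentile(q[:,2],97); t=q[q[:,2]>zt-.01]
        c,r=cv2.minEnclosingCircle(t[:,:2].astype(np.float32))
        print(n,s[i],'ztop %.3f'%zt,'mean',t[:,:2].mean(0).round(4),'circ',np.round(c,4),round(r,4))
    # pegs
    m=((Z>.035)&(Z<.2)&(X>.3)&(X<.5)&(Y<.05)&(Y>-.4)).astype(np.uint8)
    k,l,s,ce=cv2.connectedComponentsWithStats(m)
    for i in range(1,k):
        if s[i,4]<6: continue
        q=P[l==i]; zt=q[:,2].max(); t=q[q[:,2]>zt-.012]
        print(' peg',s[i],'%.3f'%zt,t[:,:2].mean(0).round(4),len(t),q[:,:2].mean(0).round(4))
    m=((Z>.012)&(Z<.032)&(X>.3)&(X<.5)&(Y<.05)&(Y>-.4))
    print(cv2.minAreaRect(P[m][:,:2].astype(np.float32)))
```

```text
top [179 140  29  24 503] ztop 0.095 mean [0.5979 0.3657] circ [0.601  0.3661] 0.0298
top [438 144  26  15 279] ztop 0.048 mean [ 0.6047 -0.338 ] circ [ 0.6143 -0.3378] 0.0328
top [218 155  30  28 610] ztop 0.113 mean [0.5474 0.2556] circ [0.5479 0.2562] 0.0313
top [178 173  36  29 767] ztop 0.132 mean [0.4961 0.3505] circ [0.4964 0.3511] 0.0332
top [ 336  191  137   37 2820] ztop 0.100 mean [ 0.428  -0.2722] circ [ 0.4297 -0.2551] 0.0979
top [236 201  26  25 228] ztop 0.033 mean [0.431  0.2189] circ [0.4306 0.217 ] 0.0359
top [335 218 136  17 668] ztop 0.026 mean [ 0.3976 -0.2061] circ [ 0.3986 -0.2052] 0.1853
top [193 228  26  21 442] ztop 0.077 mean [0.3612 0.3274] circ [0.3615 0.328 ] 0.0284
 peg [352 204   6   7  34] 0.084 [ 0.4465 -0.0723] 27 [ 0.4456 -0.0718]
 peg [385 206   9   8  44] 0.102 [ 0.4382 -0.1634] 28 [ 0.4371 -0.1618]
 peg [417 209  11   8  61] 0.119 [ 0.4307 -0.2489] 32 [ 0.4299 -0.2466]
 peg [453 212  15   8  84] 0.139 [ 0.422  -0.3449] 29 [ 0.421  -0.3419]
((0.4346800446510315, -0.2093360722064972), (0.37217411398887634, 0.08784236758947372), 84.77916717529297)

[... 242 characters left out ...]
irc [0.3622 0.3258] 0.0314
scene [233 184  24  18 257] ztop 0.035 mean [0.4338 0.2164] circ [0.4286 0.2154] 0.0387
scene [ 295  219  132   97 4085] ztop 0.109 mean [ 0.4231 -0.3113] circ [ 0.4297 -0.2583] 0.0973
scene [432 244   8  21  91] ztop 0.049 mean [ 0.6019 -0.32  ] circ [ 0.6032 -0.3209] 0.0216
 peg [317 219   6  19  98] 0.083 [ 0.4468 -0.0755] 31 [ 0.4455 -0.0773]
 peg [340 232   8  25 147] 0.102 [ 0.4377 -0.1669] 39 [ 0.4364 -0.168 ]
 peg [365 246   9  31 200] 0.122 [ 0.4299 -0.2527] 32 [ 0.4282 -0.2536]
 peg [395 263  11  37 266] 0.139 [ 0.4205 -0.3485] 41 [ 0.4188 -0.3494]
((0.43508583307266235, -0.20931419730186462), (0.37296876311302185, 0.09062124788761139), 84.49581146240234)
```

>>> step_arm(
  force=20,
  motion=[
    {"wz":-0.4215,"dz":-0.5,"claw":85},
    {"wz":-0.4215,"dz":-0.5,"claw":85},
    {"wz":-0.4215,"dz":-0.5,"claw":85},
    {"wz":-0.4215,"dz":-0.5,"claw":85},
    {"wz":-0.4215,"dz":-0.5,"claw":85},
    {"wz":-0.4215,"dz":-0.5,"claw":85},
    {"wz":-0.4215,"dz":-0.5,"claw":85},
    {"wz":-0.4215,"dz":-0.5,"claw":85},
  ],
)

```text
$.motion[0]: bad value
```

```bash
cat >> h.py <<'E'
def pose():
    from scipy.spatial.transform import Rotation as R
    s=get_state(); M=R.from_quat(s['eef_rot']).as_matrix()
    print('t',s['clock'],'pos',np.round(s['tool_pos'],4),'x ang',np.degrees(np.arctan2(M[1,0],M[0,0])).round(2),'zaxis',M[:,2].round(3),'q',np.round(s['q'],2),'open',round(s['opening']*88.1,1),s['contact_force'].round(1))
    return s,M
def go(x,y,z):
    s,M=pose(); print('d/8cm',(M.T@(np.array([x,y,z])-s['tool_pos'])/.08).round(3))
E
python3 -c "
from h import *
pose()"
```

```text
t 0.1 pos [ 0.1525 -0.6055  0.2046] x ang 14.14 zaxis [-0.001  0.002 -1.   ] q [ 1.36  0.69 -0.19  1.57  0.16  0.9  -0.22] open 88.3 [-0.3  0.7  0.6]
```

>>> step_arm(
  force=20,
  motion=[
    {"dx":0,"dy":0,"dz":-0.5,"wx":0,"wy":0,"wz":-0.42,"claw":85},
    {"dx":0,"dy":0,"dz":-0.5,"wx":0,"wy":0,"wz":-0.42,"claw":85},
    {"dx":0,"dy":0,"dz":-0.5,"wx":0,"wy":0,"wz":-0.42,"claw":85},
    {"dx":0,"dy":0,"dz":-0.5,"wx":0,"wy":0,"wz":-0.42,"claw":85},
    {"dx":0,"dy":0,"dz":-0.5,"wx":0,"wy":0,"wz":-0.42,"claw":85},
    {"dx":0,"dy":0,"dz":-0.5,"wx":0,"wy":0,"wz":-0.42,"claw":85},
    {"dx":0,"dy":0,"dz":-0.5,"wx":0,"wy":0,"wz":-0.42,"claw":85},
    {"dx":0,"dy":0,"dz":-0.5,"wx":0,"wy":0,"wz":-0.42,"claw":85},
  ],
)

```text
clock: 0.9
tool_pos: [0.1524, -0.6057, 0.2449]
eef_rot: [0.748, 0.664, 0.0, -0.0]
contact_force: [-0.1, 0.5, 0.1]
opening: 0.966
finger_force: 0.0
```

>>> step_arm(
  motion=[
    {"dx":1,"dy":1,"dz":0,"wx":0,"wy":0,"wz":-0.038,"claw":85},
    {"dx":1,"dy":1,"dz":0,"wx":0,"wy":0,"wz":-0.038,"claw":85},
    {"dx":1,"dy":1,"dz":0,"wx":0,"wy":0,"wz":-0.038,"claw":85},
    {"dx":1,"dy":1,"dz":0,"wx":0,"wy":0,"wz":-0.038,"claw":85},
  ],
)

```text
clock: 1.3
tool_pos: [0.2445, -0.5346, 0.2455]
eef_rot: [0.707, 0.707, 0.001, -0.0]
contact_force: [-1.0, -0.1, 0.3]
opening: 0.966
finger_force: 0.0
```

>>> step_arm(
  motion=[
    {"dx":1,"dy":1,"dz":0,"wx":0,"wy":0,"wz":0,"claw":85},
    {"dx":1,"dy":1,"dz":0,"wx":0,"wy":0,"wz":0,"claw":85},
    {"dx":1,"dy":1,"dz":0,"wx":0,"wy":0,"wz":0,"claw":85},
    {"dx":1,"dy":1,"dz":0,"wx":0,"wy":0,"wz":0,"claw":85},
  ],
)

```text
clock: 1.7
tool_pos: [0.3229, -0.4566, 0.2454]
eef_rot: [0.708, 0.706, -0.0, 0.0]
contact_force: [0.1, -1.0, 0.2]
opening: 0.969
finger_force: 0.0
```

>>> step_arm(
  motion=[
    {"dx":1,"dy":1,"dz":0,"wx":0,"wy":0,"wz":0,"claw":85},
    {"dx":1,"dy":1,"dz":0,"wx":0,"wy":0,"wz":0,"claw":85},
    {"dx":1,"dy":1,"dz":0,"wx":0,"wy":0,"wz":0,"claw":85},
    {"dx":1,"dy":1,"dz":0,"wx":0,"wy":0,"wz":0,"claw":85},
  ],
)

```text
clock: 2.1
tool_pos: [0.4028, -0.378, 0.2452]
eef_rot: [0.708, 0.706, -0.0, 0.0]
contact_force: [-0.0, -0.4, -0.2]
opening: 0.965
finger_force: 0.0
```

>>> step_arm(
  motion=[
    {"dx":1,"dy":0,"dz":0,"wx":0,"wy":0,"wz":0,"claw":85},
    {"dx":1,"dy":0,"dz":0,"wx":0,"wy":0,"wz":0,"claw":85},
    {"dx":1,"dy":0,"dz":0,"wx":0,"wy":0,"wz":0,"claw":85},
  ],
)

```text
clock: 2.4
tool_pos: [0.4011, -0.2966, 0.2454]
eef_rot: [0.708, 0.706, -0.001, -0.001]
contact_force: [-0.0, 0.1, 0.0]
opening: 0.97
finger_force: 0.0
```

```bash
python3 -c "
from h import *
go(.4965,.351,.24)"
```

```text
t 2.4 pos [ 0.4011 -0.2966  0.2454] x ang 89.79 zaxis [-0.002  0.    -1.   ] q [ 0.92  0.52 -0.58  1.87  0.37  0.86  0.15] open 85.5 [-0.   0.1  0. ]
d/8cm [8.1   1.164 0.064]
```

>>> step_arm(
  motion=[
    {"dx":1,"dy":0.2,"dz":0,"wx":0,"wy":0,"wz":0,"claw":85},
    {"dx":1,"dy":0.2,"dz":0,"wx":0,"wy":0,"wz":0,"claw":85},
    {"dx":1,"dy":0.2,"dz":0,"wx":0,"wy":0,"wz":0,"claw":85},
  ],
)

```text
clock: 2.7
tool_pos: [0.4196, -0.2169, 0.2456]
eef_rot: [0.708, 0.706, 0.0, 0.0]
contact_force: [-0.9, -0.8, -1.1]
opening: 0.963
finger_force: 0.0
```

>>> step_arm(
  motion=[
    {"dx":1,"dy":0.2,"dz":0,"wx":0,"wy":0,"wz":0,"claw":85},
    {"dx":1,"dy":0.2,"dz":0,"wx":0,"wy":0,"wz":0,"claw":85},
    {"dx":1,"dy":0.2,"dz":0,"wx":0,"wy":0,"wz":0,"claw":85},
  ],
)

```text
clock: 3.0
tool_pos: [0.4368, -0.1372, 0.2456]
eef_rot: [0.708, 0.706, 0.0, 0.0]
contact_force: [0.2, -1.3, 0.0]
opening: 0.963
finger_force: 0.0
```

>>> step_arm(
  motion=[
    {"dx":1,"dy":0.2,"dz":0,"wx":0,"wy":0,"wz":0,"claw":85},
    {"dx":1,"dy":0.2,"dz":0,"wx":0,"wy":0,"wz":0,"claw":85},
    {"dx":1,"dy":0.2,"dz":0,"wx":0,"wy":0,"wz":0,"claw":85},
  ],
)

```text
clock: 3.3
tool_pos: [0.4537, -0.0572, 0.2456]
eef_rot: [0.708, 0.706, 0.001, 0.0]
contact_force: [0.5, 0.0, -0.4]
opening: 0.967
finger_force: 0.0
```

>>> step_arm(
  motion=[
    {"dx":1,"dy":0.2,"dz":0,"wx":0,"wy":0,"wz":0,"claw":85},
    {"dx":1,"dy":0.2,"dz":0,"wx":0,"wy":0,"wz":0,"claw":85},
    {"dx":1,"dy":0.2,"dz":0,"wx":0,"wy":0,"wz":0,"claw":85},
  ],
)

```text
clock: 3.6
tool_pos: [0.4705, 0.0229, 0.2455]
eef_rot: [0.708, 0.706, 0.001, 0.0]
contact_force: [0.7, -0.8, 0.2]
opening: 0.966
finger_force: 0.0
```

>>> step_arm(
  motion=[
    {"dx":1,"dy":0.2,"dz":0,"wx":0,"wy":0,"wz":0,"claw":85},
    {"dx":1,"dy":0.2,"dz":0,"wx":0,"wy":0,"wz":0,"claw":85},
    {"dx":1,"dy":0.2,"dz":0,"wx":0,"wy":0,"wz":0,"claw":85},
  ],
)

```text
clock: 3.9
tool_pos: [0.4869, 0.1029, 0.2453]
eef_rot: [0.708, 0.706, 0.001, 0.0]
contact_force: [-0.3, -1.0, 0.3]
opening: 0.965
finger_force: 0.0
```

>>> step_arm(
  motion=[
    {"dx":1,"dy":0.1,"dz":0,"wx":0,"wy":0,"wz":0,"claw":85},
    {"dx":1,"dy":0.1,"dz":0,"wx":0,"wy":0,"wz":0,"claw":85},
    {"dx":1,"dy":0.1,"dz":0,"wx":0,"wy":0,"wz":0,"claw":85},
  ],
)

```text
clock: 4.2
tool_pos: [0.4947, 0.1828, 0.2452]
eef_rot: [0.708, 0.706, 0.001, -0.0]
contact_force: [-0.8, -1.1, 0.0]
opening: 0.966
finger_force: 0.0
```

>>> step_arm(
  motion=[
    {"dx":1,"dy":0.1,"dz":0,"wx":0,"wy":0,"wz":0,"claw":85},
    {"dx":1,"dy":0.1,"dz":0,"wx":0,"wy":0,"wz":0,"claw":85},
    {"dx":1,"dy":0.1,"dz":0,"wx":0,"wy":0,"wz":0,"claw":85},
    {"dx":1,"dy":0.1,"dz":0,"wx":0,"wy":0,"wz":0,"claw":85},
  ],
)

```text
clock: 4.6
tool_pos: [0.5031, 0.2578, 0.2445]
eef_rot: [0.71, 0.704, -0.002, 0.001]
contact_force: [-0.5, -0.2, -0.1]
opening: 0.966
finger_force: 0.0
```

```bash
python3 -c "
from h import *
go(.4965,.351,.24)
p,d,c=snap('wrist','w1.png');P=cloud(d,c)
Z=P[...,2]
for lo,hi in((.12,.137),(.1,.119),(.083,.1),(.065,.083)):
    m=((Z>lo)&(Z<hi)).astype(np.uint8);k,l,s,ce=cv2.connectedComponentsWithStats(m)
    for i in range(1,k):
        if s[i,4]>400:
            q=P[l==i];print(lo,s[i],np.median(q[:,2]).round(4),np.round(cv2.minEnclosingCircle(q[:,:2].astype(np.float32))[0],4),np.ptp(q[:,:2],0).round(3))
"
```

```text
t 4.6 pos [0.5031 0.2578 0.2445] x ang 89.52 zaxis [-0.    -0.004 -1.   ] q [-0.24  0.6  -0.54  1.69  0.37  0.96 -0.92] open 85.1 [-0.5 -0.2 -0.1]
d/8cm [ 1.164 -0.092  0.052]
0.12 [ 277   57   68   72 3858] 0.127 [0.4975 0.3517] [0.065 0.064]
0.1 [ 331  158   56   55 2436] 0.109 [0.5489 0.2565] [0.062 0.061]
0.083 [ 382   50   57   60 2655] 0.0909 [0.6025 0.3666] [0.059 0.058]
0.065 [ 171   94   50   51 1954] 0.0729 [0.3626 0.3287] [0.055 0.056]
```

View pics/w1.png

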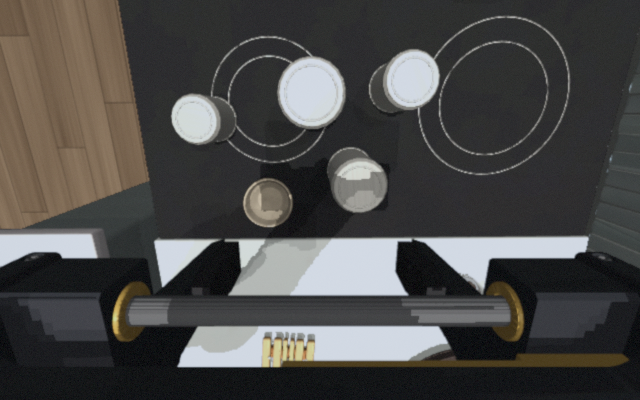

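Wrist view: tall tumbler d at (311,92), a at (196,119), b at (411,80), c at (358,185) and the bowl at (268,202). All of these match the fixed cameras.

>>> step_arm(
  motion=[
    {"dx":1,"dy":-0.07,"dz":0,"wx":0,"wy":0,"wz":0,"claw":85},
    {"dx":1,"dy":-0.07,"dz":0,"wx":0,"wy":0,"wz":0,"claw":85},
    {"dx":1,"dy":-0.07,"dz":0,"wx":0,"wy":0,"wz":0,"claw":85},
  ],
)

```text
clock: 4.95
tool_pos: [0.4959, 0.3443, 0.2453]
eef_rot: [0.708, 0.706, 0.001, -0.001]
contact_force: [-0.5, -0.5, 0.1]
opening: 0.965
finger_force: 0.0
```

>>> step_arm(
  motion=[
    {"dx":0.17,"dy":0,"dz":0,"wx":0,"wy":0,"wz":0,"claw":85},
    {"dx":0.17,"dy":0,"dz":0,"wx":0,"wy":0,"wz":0,"claw":85},
    {"dx":0.17,"dy":0,"dz":0,"wx":0,"wy":0,"wz":0,"claw":85},
    {"dx":0.17,"dy":0,"dz":0,"wx":0,"wy":0,"wz":0,"claw":85},
  ],
)

```text
clock: 5.35
tool_pos: [0.4971, 0.3542, 0.2452]
eef_rot: [0.709, 0.705, -0.0, 0.001]
contact_force: [-0.5, 0.2, -0.1]
opening: 0.963
finger_force: 0.0
```

```bash
python3 -c "
from h import *
go(.4975,.3515,.092)"
```

```text
t 5.35 pos [0.4971 0.3542 0.2452] x ang 89.63 zaxis [ 0.    -0.001 -1.   ] q [-0.4   0.66 -0.53  1.55  0.37  1.03 -1.04] open 84.9 [-0.5  0.2 -0.1]
d/8cm [-0.03   0.004  1.915]
```

>>> step_arm(
  motion=[
    {"dx":-0.03,"dy":0,"dz":1,"wx":0,"wy":0,"wz":0,"claw":85},
    {"dx":-0.03,"dy":0,"dz":1,"wx":0,"wy":0,"wz":0,"claw":85},
    {"dx":-0.03,"dy":0,"dz":1,"wx":0,"wy":0,"wz":0,"claw":85},
  ],
)

```text
clock: 5.65
tool_pos: [0.4947, 0.3496, 0.1614]
eef_rot: [0.709, 0.705, -0.005, 0.0]
contact_force: [-0.5, -0.9, -0.9]
opening: 0.968
finger_force: 0.0
```

>>> step_arm(
  motion=[
    {"dx":0,"dy":0,"dz":0.5,"wx":0,"wy":0,"wz":0,"claw":85},
    {"dx":0,"dy":0,"dz":0.92,"wx":0,"wy":0,"wz":0,"claw":85},
    {"dx":0,"dy":0,"dz":0.92,"wx":0,"wy":0,"wz":0,"claw":85},
    {"dx":0,"dy":0,"dz":0.92,"wx":0,"wy":0,"wz":0,"claw":85},
  ],
)

```text
clock: 6.05
tool_pos: [0.4973, 0.3541, 0.0933]
eef_rot: [0.709, 0.705, 0.001, 0.0]
contact_force: [0.5, 0.3, 0.8]
opening: 0.964
finger_force: 0.0
```

>>> step_arm(
  force=25,
  motion=[
    {"dx":0,"dy":0,"dz":0,"wx":0,"wy":0,"wz":0,"claw":55},
    {"dx":0,"dy":0,"dz":0,"wx":0,"wy":0,"wz":0,"claw":55},
    {"dx":0,"dy":0,"dz":0,"wx":0,"wy":0,"wz":0,"claw":55},
    {"dx":0,"dy":0,"dz":0,"wx":0,"wy":0,"wz":0,"claw":55},
    {"dx":0,"dy":0,"dz":0,"wx":0,"wy":0,"wz":0,"claw":55},
    {"dx":0,"dy":0,"dz":0,"wx":0,"wy":0,"wz":0,"claw":55},
  ],
)

```text
clock: 6.65
tool_pos: [0.4974, 0.354, 0.0927]
eef_rot: [0.709, 0.705, 0.001, 0.0]
contact_force: [0.5, -1.2, 6.1]
opening: 0.66
finger_force: 25.0
```

```bash
python3 -c "
from h import *
s,M=pose();print(s['opening'],s['finger_force'])
p,d,c=snap('scene');cv2.imwrite('pics/s2.png',cv2.resize(p[90:260,120:400,::-1],None,fx=2.8,fy=2.8))
p,d,c=snap('wrist','w2.png')
"
```

```text
t 6.65 pos [0.4974 0.354  0.0927] x ang 89.72 zaxis [ 0.002  0.001 -1.   ] q [-0.45  0.84 -0.43  1.7   0.5   0.71 -1.15] open 58.2 [ 0.5 -1.2  6.1]
0.6603697689975833 25.001032948493958
```

View pics/s2.png

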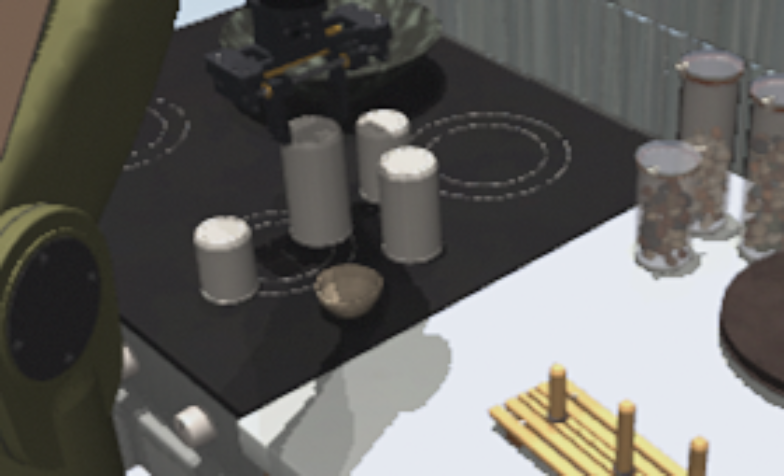

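View pics/w2.png

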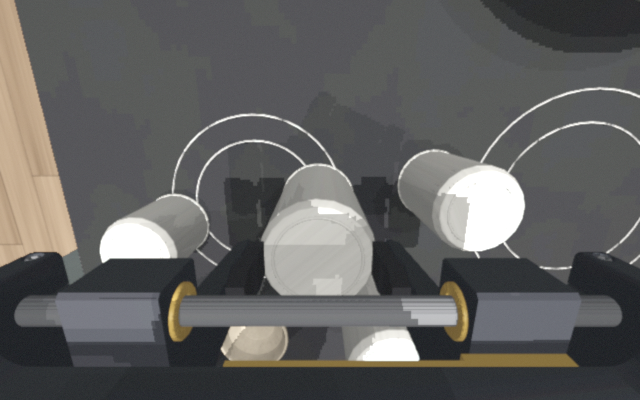

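```bash
python3 -c "
from h import *
p,d,c=snap('wrist');P=cloud(d,c)
Z=P[...,2]
for lo,hi in((.12,.137),):
    m=((Z>lo)&(Z<hi)).astype(np.uint8);k,l,s,ce=cv2.connectedComponentsWithStats(m)
    for i in range(1,k):
        if s[i,4]>300:
            q=P[l==i];print(lo,s[i],np.median(q[:,2]).round(4),q[:,:2].min(0).round(4),q[:,:2].max(0).round(4))
E=np.array(c['extrinsics']);print(E.round(3).tolist())
f=200/np.tan(np.radians(c['vfov'])/2)
for pt in ((.4974,.354,.0927),(.4974-.03,.354,.0927),(.4974+.03,.354,.0927),(.4974,.354,.1117)):
    v=E[:3,:3].T@(np.array(pt)-E[:3,3]);print(pt,(v[:2]/v[2]*f+[c['cx'],c['cy']]).round(0),v[2].round(3))
print(d[180:340:10,[200,225,240,250,260,375,390]].round(3))
p,d,c=snap('scene');P=cloud(d,c);Z=P[...,2]
m=(Z>.112)&(Z<.135)&(abs(P[...,0]-.5)<.09)&(abs(P[...,1]-.35)<.09)
q=P[m];print(len(q),q.min(0),q.max(0))
E=np.array(c['extrinsics']);f=200/np.tan(np.radians(c['vfov'])/2)
for pt in ((.4974-.045,.354,.0927),(.4974+.045,.354,.0927),(.4974,.354,.128)):
    v=E[:3,:3].T@(np.array(pt)-E[:3,3]);print(pt,(((v[:2]/v[2]*f+[c['cx'],c['cy']])-[120,90])*2.8).round(0))
"
```

```text
0.12 [ 232  199  172   96 9772] 0.127 [0.4549 0.3303] [0.5399 0.3849]
[[1.0, -0.007, 0.0, 0.498], [-0.007, -0.96, -0.28, 0.426], [0.002, 0.28, -0.96, 0.271], [0.0, 0.0, 0.0, 1.0]]
(0.4974, 0.354, 0.0927) [318. 233.] 0.191
(0.46740000000000004, 0.354, 0.0927) [271. 234.] 0.191
(0.5274, 0.354, 0.0927) [364. 233.] 0.191
(0.4974, 0.354, 0.1117) [318. 245.] 0.173
[[0.275 0.274 0.275 0.275 0.275 0.275 0.276]
 [0.277 0.278 0.278 0.278 0.278 0.278 0.278]
 [0.281 0.279 0.279 0.28  0.279 0.279 0.28 ]
 [0.277 0.283 0.283 0.283 0.283 0.283 0.284]
 [0.27  0.286 0.285 0.285 0.285 0.285 0.287]
 [0.267 0.288 0.288 0.288 0.288 0.289 0.   ]
 [0.272 0.292 0.29  0.292 0.292 0.291 0.156]
 [0.295 0.294 0.142 0.149 0.149 0.148 0.147]
 [0.298 0.134 0.137 0.137 0.148 0.148 0.138]
 [0.3   0.126 0.127 0.132 0.148 0.148 0.128]
 [0.303 0.118 0.121 0.133 0.149 0.148 0.12 ]
 [0.111 0.115 0.114 0.132 0.307 0.245 0.117]
 [0.077 0.077 0.078 0.077 0.077 0.076 0.077]
 [0.076 0.075 0.075 0.076 0.076 0.076 0.075]
 [0.076 0.076 0.076 0.076 0.075 0.076 0.076]
 [0.091 0.116 0.313 0.316 0.315 0.203 0.199]]
318 [0.45641065 0.26017175 0.11201862] [0.57206556 0.37876372 0.13490745]
(0.4524, 0.354, 0.0927) [277. 173.]
(0.5424, 0.354, 0.0927) [345. 144.]
(0.4974, 0.354, 0.128) [309. 129.]
```

The wrist view at this height shows the fingertips only level with the tumbler's top edge at about (255,250) and (380,250), not straddling it. The scene view agrees. I'll open and check where the tips really are relative to the reported TCP.

>>> step_arm(
  motion=[
    {"dx":0,"dy":0,"dz":0,"wx":0,"wy":0,"wz":0,"claw":85},
    {"dx":0,"dy":0,"dz":0,"wx":0,"wy":0,"wz":0,"claw":85},
    {"dx":0,"dy":0,"dz":0,"wx":0,"wy":0,"wz":0,"claw":85},
    {"dx":0,"dy":0,"dz":0,"wx":0,"wy":0,"wz":0,"claw":85},
    {"dx":0,"dy":0,"dz":0,"wx":0,"wy":0,"wz":0,"claw":85},
  ],
)

```text
clock: 7.35
tool_pos: [0.4963, 0.3533, 0.0914]
eef_rot: [0.709, 0.706, -0.0, -0.0]
contact_force: [-0.5, -0.5, -0.8]
opening: 0.964
finger_force: 0.0
```

```bash
python3 -c "
from h import *
pose()
p,d,c=snap('wrist','w3.png');P=cloud(d,c)
X,Y,Z=P[...,0],P[...,1],P[...,2]
for a,b in ((.40,.456),(.54,.60)):
    m=(X>a)&(X<b)&(Z>.02)&(Z<.2)&(Y<.40)&(Y>.33)
    print(m.sum()); h=np.histogram(Z[m],bins=np.arange(.02,.2,.01)); print(h[0])
    for z0 in np.arange(.08,.19,.01):
        mm=m&(abs(Z-z0)<.005)
        if mm.sum()>10: print(z0.round(3),mm.sum(),X[mm].min().round(3),X[mm].max().round(3),Y[mm].min().round(3),Y[mm].max().round(3))
"
```

```text
t 7.35 pos [0.4963 0.3533 0.0914] x ang 89.74 zaxis [-0. -0. -1.] q [-0.45  0.84 -0.43  1.7   0.5   0.71 -1.15] open 84.9 [-0.5 -0.5 -0.8]
6989
[  0   0   0   0   0   0   0   0   0   0 209 461 649 588 764 466 630]
0.12 37 0.446 0.454 0.345 0.364
0.13 389 0.44 0.454 0.344 0.364
0.14 546 0.439 0.454 0.343 0.364
0.15 647 0.439 0.454 0.344 0.365
0.16 583 0.437 0.454 0.351 0.364
0.17 759 0.436 0.455 0.342 0.365
0.18 416 0.437 0.447 0.34 0.365
11577
[ 260  292  333  373  425  489 1054 2347    0    0  102  229  366  542
  640  455  588]
0.08 553 0.573 0.6 0.338 0.397
0.09 3098 0.573 0.6 0.339 0.396
0.12 12 0.54 0.548 0.361 0.363
0.13 202 0.54 0.553 0.361 0.364
0.14 267 0.54 0.553 0.361 0.364
0.15 501 0.54 0.554 0.344 0.364
0.16 492 0.54 0.556 0.35 0.364
0.17 682 0.54 0.556 0.341 0.364
0.18 408 0.545 0.556 0.341 0.364
```

View pics/w3.png

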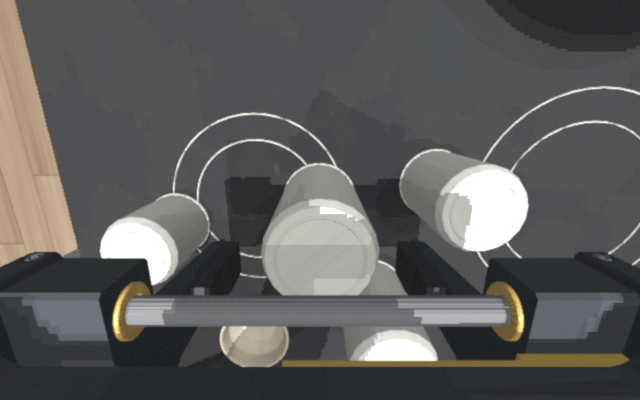

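Both fingers end near z = 0.123 while the TCP reads 0.091 (tip corners near (240,243) and (398,243)), so the real tips sit about 31 mm above the reported point. I'll go 35 mm lower and grip.

>>> step_arm(
  motion=[
    {"dx":0,"dy":0,"dz":0.2,"wx":0,"wy":0,"wz":0,"claw":85},
    {"dx":0,"dy":0,"dz":0.44,"wx":0,"wy":0,"wz":0,"claw":85},
    {"dx":0,"dy":0,"dz":0.44,"wx":0,"wy":0,"wz":0,"claw":85},
  ],
)

```text
clock: 7.7
tool_pos: [0.4951, 0.352, 0.0544]
eef_rot: [0.709, 0.706, -0.002, 0.0]
contact_force: [0.2, -0.7, -0.3]
opening: 0.962
finger_force: 0.0
```

>>> step_arm(
  force=25,
  motion=[
    {"dx":0,"dy":0,"dz":0,"wx":0,"wy":0,"wz":0,"claw":55},
    {"dx":0,"dy":0,"dz":0,"wx":0,"wy":0,"wz":0,"claw":55},
    {"dx":0,"dy":0,"dz":0,"wx":0,"wy":0,"wz":0,"claw":55},
    {"dx":0,"dy":0,"dz":0,"wx":0,"wy":0,"wz":0,"claw":55},
    {"dx":0,"dy":0,"dz":0,"wx":0,"wy":0,"wz":0,"claw":55},
    {"dx":0,"dy":0,"dz":0,"wx":0,"wy":0,"wz":0,"claw":55},
  ],
)

```text
clock: 8.3
tool_pos: [0.4972, 0.354, 0.0574]
eef_rot: [0.709, 0.705, 0.001, 0.0]
contact_force: [0.7, -0.5, 5.6]
opening: 0.741
finger_force: 25.0
```

>>> step_arm(
  motion=[
    {"dx":0,"dy":0,"dz":-0.4,"wx":0,"wy":0,"wz":0,"claw":55},
    {"dx":0,"dy":0,"dz":-1,"wx":0,"wy":0,"wz":0,"claw":55},
    {"dx":0,"dy":0,"dz":-1,"wx":0,"wy":0,"wz":0,"claw":55},
  ],
)

```text
clock: 8.6
tool_pos: [0.4989, 0.3566, 0.1418]
eef_rot: [0.709, 0.705, 0.005, -0.0]
contact_force: [1.2, 1.1, -1.8]
opening: 0.744
finger_force: 25.0
```

>>> step_arm(
  motion=[
    {"dx":0,"dy":0,"dz":-0.6,"wx":0,"wy":0,"wz":0,"claw":55},
    {"dx":0,"dy":0,"dz":-1,"wx":0,"wy":0,"wz":0,"claw":55},
    {"dx":0,"dy":0,"dz":-1,"wx":0,"wy":0,"wz":0,"claw":55},
    {"dx":0,"dy":0,"dz":-1,"wx":0,"wy":0,"wz":0,"claw":55},
  ],
)

```text
clock: 9.0
tool_pos: [0.4962, 0.3528, 0.2158]
eef_rot: [0.709, 0.705, -0.001, 0.0]
contact_force: [0.0, -0.7, -2.3]
opening: 0.746
finger_force: 25.0
```

```bash
python3 -c "
from h import *
go(.421,-.347,.217)
p,d,c=snap('wrist','w4.png')
"
```

```text
t 9.0 pos [0.4962 0.3528 0.2158] x ang 89.73 zaxis [-0.    -0.001 -1.   ] q [-0.41  0.69 -0.52  1.59  0.4   0.96 -1.06] open 65.7 [ 0.  -0.7 -2.3]
d/8cm [-8.752e+00 -8.990e-01 -5.000e-03]
```

View pics/w4.png

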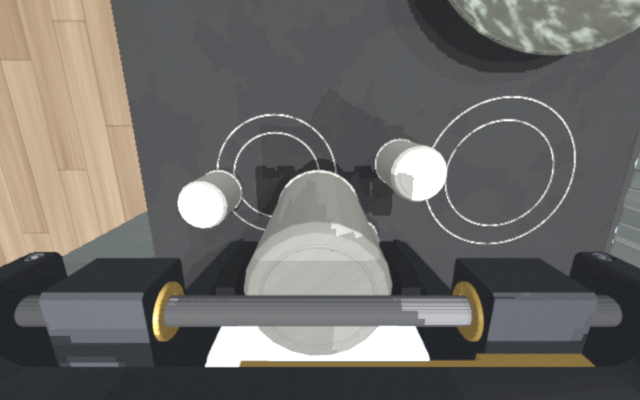

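Wrist view: tumbler d is held between the fingers (top at (318,300)) and clear of a (205,203) and b (417,172). Now carrying it to peg d.

>>> step_arm(
  motion=[
    {"dx":-0.5,"dy":-0.05,"dz":-0.1,"wx":0,"wy":0,"wz":0,"claw":55},
    {"dx":-1,"dy":-0.1,"dz":-0.1,"wx":0,"wy":0,"wz":0,"claw":55},
    {"dx":-1,"dy":-0.1,"dz":-0.1,"wx":0,"wy":0,"wz":0,"claw":55},
  ],
)

```text
clock: 9.35
tool_pos: [0.4873, 0.2647, 0.2217]
eef_rot: [0.711, 0.703, -0.005, 0.002]
contact_force: [0.2, -0.0, -2.2]
opening: 0.737
finger_force: 25.0
```

>>> step_arm(
  motion=[
    {"dx":-0.5,"dy":-0.05,"dz":0,"wx":0,"wy":0,"wz":0,"claw":55},
    {"dx":-1,"dy":-0.1,"dz":0,"wx":0,"wy":0,"wz":0,"claw":55},
    {"dx":-1,"dy":-0.1,"dz":0,"wx":0,"wy":0,"wz":0,"claw":55},
  ],
)

```text
clock: 9.65
tool_pos: [0.4782, 0.1853, 0.2219]
eef_rot: [0.711, 0.703, -0.005, 0.001]
contact_force: [0.9, -0.4, -1.4]
opening: 0.745
finger_force: 25.0
```

>>> step_arm(
  motion=[
    {"dx":-0.5,"dy":-0.05,"dz":0,"wx":0,"wy":0,"wz":0,"claw":55},
    {"dx":-1,"dy":-0.1,"dz":0,"wx":0,"wy":0,"wz":0,"claw":55},
    {"dx":-1,"dy":-0.1,"dz":0,"wx":0,"wy":0,"wz":0,"claw":55},
  ],
)

```text
clock: 9.95
tool_pos: [0.4694, 0.1062, 0.2222]
eef_rot: [0.712, 0.703, -0.005, 0.0]
contact_force: [-0.1, 0.5, -1.3]
opening: 0.745
finger_force: 25.0
```

>>> step_arm(
  motion=[
    {"dx":-0.5,"dy":-0.05,"dz":0,"wx":0,"wy":0,"wz":0,"claw":55},
    {"dx":-1,"dy":-0.1,"dz":0,"wx":0,"wy":0,"wz":0,"claw":55},
    {"dx":-1,"dy":-0.1,"dz":0,"wx":0,"wy":0,"wz":0,"claw":55},
  ],
)

```text
clock: 10.25
tool_pos: [0.461, 0.0274, 0.2226]
eef_rot: [0.712, 0.702, -0.004, -0.0]
contact_force: [-0.6, -0.2, -2.3]
opening: 0.74
finger_force: 25.0
```

>>> step_arm(
  motion=[
    {"dx":-0.5,"dy":-0.05,"dz":0,"wx":0,"wy":0,"wz":0,"claw":55},
    {"dx":-1,"dy":-0.1,"dz":0,"wx":0,"wy":0,"wz":0,"claw":55},
    {"dx":-1,"dy":-0.1,"dz":0,"wx":0,"wy":0,"wz":0,"claw":55},
  ],
)

```text
clock: 10.55
tool_pos: [0.4529, -0.0517, 0.2229]
eef_rot: [0.712, 0.702, -0.003, -0.001]
contact_force: [0.1, -0.2, -1.6]
opening: 0.741
finger_force: 25.0
```

>>> step_arm(
  motion=[
    {"dx":-0.5,"dy":-0.05,"dz":0,"wx":0,"wy":0,"wz":0,"claw":55},
    {"dx":-1,"dy":-0.1,"dz":0,"wx":0,"wy":0,"wz":0,"claw":55},
    {"dx":-1,"dy":-0.1,"dz":0,"wx":0,"wy":0,"wz":0,"claw":55},
  ],
)

```text
clock: 10.85
tool_pos: [0.445, -0.1311, 0.2231]
eef_rot: [0.712, 0.702, -0.002, -0.0]
contact_force: [0.9, -0.6, -1.5]
opening: 0.743
finger_force: 25.0
```

>>> step_arm(
  motion=[
    {"dx":-0.5,"dy":-0.05,"dz":0,"wx":0,"wy":0,"wz":0,"claw":55},
    {"dx":-1,"dy":-0.1,"dz":0,"wx":0,"wy":0,"wz":0,"claw":55},
    {"dx":-1,"dy":-0.1,"dz":0,"wx":0,"wy":0,"wz":0,"claw":55},
  ],
)

```text
clock: 11.15
tool_pos: [0.437, -0.2107, 0.2232]
eef_rot: [0.712, 0.703, -0.001, -0.0]
contact_force: [-0.7, -0.1, -1.9]
opening: 0.746
finger_force: 25.0
```

>>> step_arm(
  motion=[
    {"dx":-0.5,"dy":-0.05,"dz":0,"wx":0,"wy":0,"wz":0,"claw":55},
    {"dx":-1,"dy":-0.1,"dz":0,"wx":0,"wy":0,"wz":0,"claw":55},
    {"dx":-1,"dy":-0.1,"dz":0,"wx":0,"wy":0,"wz":0,"claw":55},
  ],
)

```text
clock: 11.45
tool_pos: [0.4288, -0.2906, 0.2232]
eef_rot: [0.711, 0.703, -0.001, 0.0]
contact_force: [-0.3, 0.3, -1.8]
opening: 0.746
finger_force: 25.0
```

```bash
python3 -c "
from h import *
go(.421,-.346,.217)
"
```

```text
t 11.45 pos [ 0.4288 -0.2906  0.2232] x ang 89.3 zaxis [-0.001 -0.002 -1.   ] q [ 0.87  0.57 -0.59  1.85  0.42  0.84  0.06] open 65.7 [-0.3  0.3 -1.8]
d/8cm [-0.694 -0.089  0.079]
```

>>> step_arm(
  motion=[
    {"dx":-0.68,"dy":-0.09,"dz":0,"wx":0,"wy":0,"wz":0,"claw":55},
    {"dx":-0.68,"dy":-0.09,"dz":0,"wx":0,"wy":0,"wz":0,"claw":55},
    {"dx":-0.68,"dy":-0.09,"dz":0,"wx":0,"wy":0,"wz":0,"claw":55},
    {"dx":-0.68,"dy":-0.09,"dz":0,"wx":0,"wy":0,"wz":0,"claw":55},
  ],
)

```text
clock: 11.85
tool_pos: [0.4231, -0.338, 0.2241]
eef_rot: [0.708, 0.706, 0.001, -0.001]
contact_force: [0.4, 1.1, -1.5]
opening: 0.74
finger_force: 25.0
```

```bash
python3 -c "
from h import *
go(.421,-.3445,.078)
p,d,c=snap('scene');cv2.imwrite('pics/s3.png',cv2.resize(p[130:330,270:520,::-1],None,fx=3,fy=3))
p,d,c=snap('top');cv2.imwrite('pics/t3.png',cv2.resize(p[150:260,300:520,::-1],None,fx=3,fy=3))
"
```

```text
t 11.85 pos [ 0.4231 -0.338   0.2241] x ang 89.89 zaxis [ 0.     0.002 -1.   ] q [ 0.95  0.6  -0.59  1.78  0.42  0.88  0.17] open 65.2 [ 0.4  1.1 -1.5]
d/8cm [-0.085 -0.027  1.826]
```

View pics/s3.png

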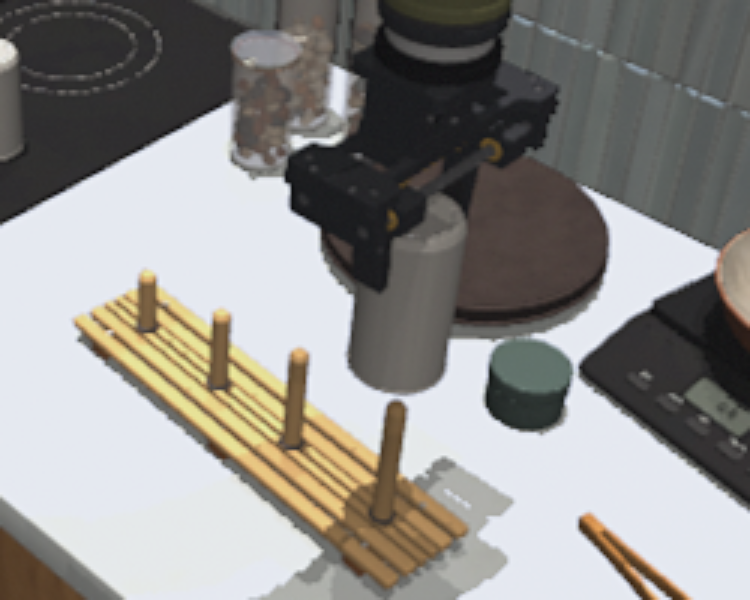

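The scene view shows d's rim (398,365) hanging just above peg d's top (397,408). I'll lower it in stages.

>>> step_arm(
  motion=[
    {"dx":-0.05,"dy":0,"dz":0,"wx":0,"wy":0,"wz":0,"claw":55},
    {"dx":-0.05,"dy":0,"dz":0,"wx":0,"wy":0,"wz":0,"claw":55},
    {"dx":-0.05,"dy":0,"dz":0.3,"wx":0,"wy":0,"wz":0,"claw":55},
    {"dx":-0.05,"dy":0,"dz":0.6,"wx":0,"wy":0,"wz":0,"claw":55},
    {"dx":-0.05,"dy":0,"dz":1,"wx":0,"wy":0,"wz":0,"claw":55},
    {"dx":-0.05,"dy":0,"dz":1,"wx":0,"wy":0,"wz":0,"claw":55},
    {"dx":-0.05,"dy":0,"dz":1,"wx":0,"wy":0,"wz":0,"claw":55},
  ],
)

```text
clock: 12.65
tool_pos: [0.4223, -0.3444, 0.1448]
eef_rot: [0.709, 0.706, 0.0, -0.0]
contact_force: [1.7, 0.9, -1.1]
opening: 0.74
finger_force: 25.0
```

```bash
python3 -c "
from h import *
go(.421,-.3445,.078)
"
```

```text
t 12.65 pos [ 0.4223 -0.3444  0.1448] x ang 89.75 zaxis [-0.  0. -1.] q [ 0.91  0.71 -0.52  1.86  0.52  0.71  0.09] open 65.2 [ 1.7  0.9 -1.1]
d/8cm [-0.002 -0.016  0.835]
```

>>> step_arm(
  motion=[
    {"dx":0,"dy":0,"dz":0.3,"wx":0,"wy":0,"wz":0,"claw":55},
    {"dx":0,"dy":0,"dz":0.6,"wx":0,"wy":0,"wz":0,"claw":55},
    {"dx":0,"dy":0,"dz":0.75,"wx":0,"wy":0,"wz":0,"claw":55},
    {"dx":0,"dy":0,"dz":0.79,"wx":0,"wy":0,"wz":0,"claw":55},
    {"dx":0,"dy":0,"dz":0.82,"wx":0,"wy":0,"wz":0,"claw":55},
    {"dx":0,"dy":0,"dz":0.82,"wx":0,"wy":0,"wz":0,"claw":55},
  ],
)

```text
clock: 13.25
tool_pos: [0.4228, -0.345, 0.0798]
eef_rot: [0.709, 0.705, 0.0, 0.001]
contact_force: [0.1, -0.4, -1.7]
opening: 0.743
finger_force: 25.0
```

>>> step_arm(
  motion=[
    {"dx":0,"dy":0,"dz":0.02,"wx":0,"wy":0,"wz":0,"claw":55},
    {"dx":0,"dy":0,"dz":0.02,"wx":0,"wy":0,"wz":0,"claw":55},
    {"dx":0,"dy":0,"dz":0.02,"wx":0,"wy":0,"wz":0,"claw":85},
    {"dx":0,"dy":0,"dz":0.02,"wx":0,"wy":0,"wz":0,"claw":85},
    {"dx":0,"dy":0,"dz":0.02,"wx":0,"wy":0,"wz":0,"claw":85},
    {"dx":0,"dy":0,"dz":0.02,"wx":0,"wy":0,"wz":0,"claw":85},
    {"dx":0,"dy":0,"dz":0.02,"wx":0,"wy":0,"wz":0,"claw":85},
    {"dx":0,"dy":0,"dz":0.02,"wx":0,"wy":0,"wz":0,"claw":85},
  ],
)

```text
clock: 14.05
tool_pos: [0.4221, -0.3446, 0.0773]
eef_rot: [0.709, 0.705, -0.0, 0.0]
contact_force: [-0.0, -0.3, -0.3]
opening: 0.967
finger_force: 0.0
```

>>> step_arm(
  motion=[
    {"dx":0,"dy":0,"dz":-0.3,"wx":0,"wy":0,"wz":0,"claw":85},
    {"dx":0,"dy":0,"dz":-1,"wx":0,"wy":0,"wz":0,"claw":85},
    {"dx":0,"dy":0,"dz":-1,"wx":0,"wy":0,"wz":0,"claw":85},
  ],
)

```text
clock: 14.35
tool_pos: [0.4253, -0.3457, 0.1618]
eef_rot: [0.709, 0.705, 0.001, 0.004]
contact_force: [0.0, 0.1, 0.2]
opening: 0.963
finger_force: 0.0
```

>>> step_arm(
  motion=[
    {"dx":0.5,"dy":0.1,"dz":-0.5,"wx":0,"wy":0,"wz":0,"claw":85},
    {"dx":1,"dy":0.2,"dz":-0.5,"wx":0,"wy":0,"wz":0,"claw":85},
    {"dx":1,"dy":0.2,"dz":-0.5,"wx":0,"wy":0,"wz":0,"claw":85},
  ],
)

```text
clock: 14.65
tool_pos: [0.4414, -0.258, 0.1991]
eef_rot: [0.705, 0.709, 0.002, 0.001]
contact_force: [-0.4, -0.3, 0.2]
opening: 0.964
finger_force: 0.0
```

```bash
python3 -c "
from h import *
go(.549,.256,.2)
p,d,c=snap('top');P=cloud(d,c);cv2.imwrite('pics/t3.png',cv2.resize(p[150:260,300:520,::-1],None,fx=3,fy=3))
Z=P[...,2];m=(Z>.14)&(Z<.155)&(P[...,0]<.47)&(P[...,0]>.37)&(P[...,1]<-.3)&(P[...,1]>-.4)
q=P[m];print(len(q),np.median(q[:,2]),np.ptp(q,0),cv2.minEnclosingCircle(q[:,:2].astype(np.float32)))
"
```

```text
t 14.65 pos [ 0.4414 -0.258   0.1991] x ang 90.31 zaxis [ 0.004  0.002 -1.   ] q [ 0.8   0.6  -0.57  1.9   0.45  0.77 -0.02] open 84.9 [-0.4 -0.3  0.2]
d/8cm [6.418 1.38  0.01 ]
  return _methods._mean(a, axis=axis, dtype=dtype,
  ret = ret.dtype.type(ret / rcount)
Traceback (most recent call last):
ValueError: zero-size array to reduction operation maximum which has no identity
```

>>> step_arm(
  motion=[
    {"dx":1,"dy":0.23,"dz":0,"wx":0,"wy":0,"wz":0,"claw":85},
    {"dx":1,"dy":0.23,"dz":0,"wx":0,"wy":0,"wz":0,"claw":85},
    {"dx":1,"dy":0.23,"dz":0,"wx":0,"wy":0,"wz":0,"claw":85},
  ],
)

```text
clock: 15.0
tool_pos: [0.4583, -0.1805, 0.1972]
eef_rot: [0.706, 0.708, 0.001, -0.001]
contact_force: [0.6, -0.9, 0.2]
opening: 0.965
finger_force: 0.0
```

>>> step_arm(
  motion=[
    {"dx":1,"dy":0.23,"dz":0,"wx":0,"wy":0,"wz":0,"claw":85},
    {"dx":1,"dy":0.23,"dz":0,"wx":0,"wy":0,"wz":0,"claw":85},
    {"dx":1,"dy":0.23,"dz":0,"wx":0,"wy":0,"wz":0,"claw":85},
  ],
)

```text
clock: 15.3
tool_pos: [0.4772, -0.1011, 0.1972]
eef_rot: [0.707, 0.708, 0.001, -0.0]
contact_force: [-0.4, 0.5, -0.1]
opening: 0.962
finger_force: 0.0
```

>>> step_arm(
  motion=[
    {"dx":1,"dy":0.23,"dz":0,"wx":0,"wy":0,"wz":0,"claw":85},
    {"dx":1,"dy":0.23,"dz":0,"wx":0,"wy":0,"wz":0,"claw":85},
    {"dx":1,"dy":0.23,"dz":0,"wx":0,"wy":0,"wz":0,"claw":85},
  ],
)

```text
clock: 15.6
tool_pos: [0.496, -0.0216, 0.1972]
eef_rot: [0.707, 0.707, 0.001, -0.0]
contact_force: [-0.5, -0.4, 0.1]
opening: 0.963
finger_force: 0.0
```

>>> step_arm(
  motion=[
    {"dx":1,"dy":0.23,"dz":0,"wx":0,"wy":0,"wz":0,"claw":85},
    {"dx":1,"dy":0.23,"dz":0,"wx":0,"wy":0,"wz":0,"claw":85},
    {"dx":1,"dy":0.23,"dz":0,"wx":0,"wy":0,"wz":0,"claw":85},
  ],
)

```text
clock: 15.9
tool_pos: [0.5147, 0.0581, 0.1972]
eef_rot: [0.707, 0.707, 0.001, -0.0]
contact_force: [-0.6, 1.1, 0.8]
opening: 0.965
finger_force: 0.0
```

>>> step_arm(
  motion=[
    {"dx":1,"dy":0.23,"dz":0,"wx":0,"wy":0,"wz":0,"claw":85},
    {"dx":1,"dy":0.23,"dz":0,"wx":0,"wy":0,"wz":0,"claw":85},
    {"dx":1,"dy":0.23,"dz":0,"wx":0,"wy":0,"wz":0,"claw":85},
  ],
)

```text
clock: 16.2
tool_pos: [0.5332, 0.1377, 0.1971]
eef_rot: [0.707, 0.707, 0.001, -0.001]
contact_force: [-0.4, -0.3, -0.4]
opening: 0.964
finger_force: 0.0
```

>>> step_arm(
  motion=[
    {"dx":1,"dy":0.23,"dz":0,"wx":0,"wy":0,"wz":0,"claw":85},
    {"dx":1,"dy":0.23,"dz":0,"wx":0,"wy":0,"wz":0,"claw":85},
    {"dx":1,"dy":0.23,"dz":0,"wx":0,"wy":0,"wz":0,"claw":85},
    {"dx":1,"dy":0.23,"dz":0,"wx":0,"wy":0,"wz":0,"claw":85},
  ],
)

```text
clock: 16.6
tool_pos: [0.5514, 0.2116, 0.1964]
eef_rot: [0.709, 0.705, -0.002, 0.001]
contact_force: [-0.2, -0.2, -0.3]
opening: 0.964
finger_force: 0.0
```

```bash
cat >> h.py <<'E'
def chk(x,y,zt,r=.06):
    p,d,c=snap('top');P=cloud(d,c)
    m=(abs(P[...,2]-zt)<.012)&(abs(P[...,0]-x)<r)&(abs(P[...,1]-y)<r); q=P[m]
    if len(q)<20: print('few',len(q)); return
    print('top z',np.median(q[:,2]).round(4),'circ',np.round(cv2.minEnclosingCircle(q[:,:2].astype(np.float32))[0],4),len(q))
E
python3 -c "
from h import *
go(.549,.256,.2)
chk(.421,-.347,.148)
"
```

```text
t 16.6 pos [0.5514 0.2116 0.1964] x ang 89.63 zaxis [-0.001 -0.003 -1.   ] q [-0.16  0.69 -0.5   1.67  0.4   0.89 -0.83] open 84.9 [-0.2 -0.2 -0.3]
d/8cm [ 0.555 -0.034 -0.047]
top z 0.1471 circ [ 0.4221 -0.3463] 558
```

>>> step_arm(
  motion=[
    {"dx":0.52,"dy":-0.03,"dz":0,"wx":0,"wy":0,"wz":0,"claw":85},
    {"dx":0.52,"dy":-0.03,"dz":0,"wx":0,"wy":0,"wz":0,"claw":85},
    {"dx":0.52,"dy":-0.03,"dz":0,"wx":0,"wy":0,"wz":0,"claw":85},
    {"dx":0.52,"dy":-0.03,"dz":0.4,"wx":0,"wy":0,"wz":0,"claw":85},
    {"dx":0.52,"dy":-0.03,"dz":0.7,"wx":0,"wy":0,"wz":0,"claw":85},
    {"dx":0.52,"dy":-0.03,"dz":0.7,"wx":0,"wy":0,"wz":0,"claw":85},
    {"dx":0.52,"dy":-0.03,"dz":0.7,"wx":0,"wy":0,"wz":0,"claw":85},
  ],
)

```text
clock: 17.35
tool_pos: [0.5494, 0.2543, 0.1415]
eef_rot: [0.71, 0.705, -0.001, 0.0]
contact_force: [0.1, -0.8, 0.8]
opening: 0.965
finger_force: 0.0
```

```bash
python3 -c "
from h import *
go(.549,.256,.04)
"
```

```text
t 17.35 pos [0.5494 0.2543 0.1415] x ang 89.6 zaxis [-0.    -0.002 -1.   ] q [-0.25  0.77 -0.46  1.68  0.45  0.8  -0.93] open 85.0 [ 0.1 -0.8  0.8]
d/8cm [ 0.024 -0.004  1.268]
```

Aligned. I'll descend, grip and lift.

>>> step_arm(
  motion=[
    {"dx":0.02,"dy":0,"dz":0.5,"wx":0,"wy":0,"wz":0,"claw":85},
    {"dx":0.02,"dy":0,"dz":0.9,"wx":0,"wy":0,"wz":0,"claw":85},
    {"dx":0.02,"dy":0,"dz":0.9,"wx":0,"wy":0,"wz":0,"claw":85},
  ],
)

```text
clock: 17.65
tool_pos: [0.5475, 0.2557, 0.0673]
eef_rot: [0.709, 0.705, -0.003, -0.0]
contact_force: [-0.8, 0.1, -0.2]
opening: 0.965
finger_force: 0.0
```

>>> step_arm(
  motion=[
    {"dx":0,"dy":0,"dz":0.35,"wx":0,"wy":0,"wz":0,"claw":85},
    {"dx":0,"dy":0,"dz":0.35,"wx":0,"wy":0,"wz":0,"claw":85},
    {"dx":0,"dy":0,"dz":0.35,"wx":0,"wy":0,"wz":0,"claw":50},
    {"dx":0,"dy":0,"dz":0.35,"wx":0,"wy":0,"wz":0,"claw":50},
    {"dx":0,"dy":0,"dz":0.35,"wx":0,"wy":0,"wz":0,"claw":50},
    {"dx":0,"dy":0,"dz":0.35,"wx":0,"wy":0,"wz":0,"claw":50},
    {"dx":0,"dy":0,"dz":0.35,"wx":0,"wy":0,"wz":0,"claw":50},
    {"dx":0,"dy":0,"dz":0.35,"wx":0,"wy":0,"wz":0,"claw":50},
  ],
)

```text
clock: 18.45
tool_pos: [0.5496, 0.2586, 0.043]
eef_rot: [0.709, 0.705, 0.001, 0.0]
contact_force: [-1.0, -1.2, 7.2]
opening: 0.712
finger_force: 25.0
```

>>> step_arm(
  motion=[
    {"dx":0,"dy":0,"dz":-0.3,"wx":0,"wy":0,"wz":0,"claw":50},
    {"dx":0,"dy":0,"dz":-0.8,"wx":0,"wy":0,"wz":0,"claw":50},
    {"dx":0,"dy":0,"dz":-1,"wx":0,"wy":0,"wz":0,"claw":50},
    {"dx":0,"dy":0,"dz":-1,"wx":0,"wy":0,"wz":0,"claw":50},
  ],
)

```text
clock: 18.85
tool_pos: [0.5506, 0.2591, 0.1242]
eef_rot: [0.709, 0.705, 0.003, 0.001]
contact_force: [0.4, -0.5, -1.3]
opening: 0.719
finger_force: 25.0
```

>>> step_arm(
  motion=[
    {"dx":0,"dy":0,"dz":-0.4,"wx":0,"wy":0,"wz":0,"claw":50},
    {"dx":0,"dy":0,"dz":-0.8,"wx":0,"wy":0,"wz":0,"claw":50},
    {"dx":0,"dy":0,"dz":-0.8,"wx":0,"wy":0,"wz":0,"claw":50},
    {"dx":0,"dy":0,"dz":-0.8,"wx":0,"wy":0,"wz":0,"claw":50},
  ],
)

```text
clock: 19.25
tool_pos: [0.5484, 0.2574, 0.1844]
eef_rot: [0.709, 0.705, -0.001, 0.0]
contact_force: [-0.4, -0.6, -1.3]
opening: 0.717
finger_force: 25.0
```

```bash
python3 -c "
from h import *
go(.43,-.2505,.185)
"
```

```text
t 19.25 pos [0.5484 0.2574 0.1844] x ang 89.73 zaxis [-0.001 -0.001 -1.   ] q [-0.24  0.72 -0.49  1.64  0.41  0.89 -0.9 ] open 63.1 [-0.4 -0.6 -1.3]
d/8cm [-6.356 -1.45   0.   ]
```

>>> step_arm(
  motion=[
    {"dx":-0.5,"dy":-0.12,"dz":0,"wx":0,"wy":0,"wz":0,"claw":50},
    {"dx":-1,"dy":-0.23,"dz":0,"wx":0,"wy":0,"wz":0,"claw":50},
    {"dx":-1,"dy":-0.23,"dz":0,"wx":0,"wy":0,"wz":0,"claw":50},
  ],
)

```text
clock: 19.55
tool_pos: [0.5275, 0.1687, 0.1821]
eef_rot: [0.711, 0.703, -0.006, 0.001]
contact_force: [0.5, -1.0, -1.1]
opening: 0.718
finger_force: 25.0
```

>>> step_arm(
  motion=[
    {"dx":-0.5,"dy":-0.12,"dz":0,"wx":0,"wy":0,"wz":0,"claw":50},
    {"dx":-1,"dy":-0.23,"dz":0,"wx":0,"wy":0,"wz":0,"claw":50},
    {"dx":-1,"dy":-0.23,"dz":0,"wx":0,"wy":0,"wz":0,"claw":50},
  ],
)

```text
clock: 19.85
tool_pos: [0.5082, 0.0898, 0.1826]
eef_rot: [0.712, 0.703, -0.006, 0.0]
contact_force: [0.4, -0.4, -2.4]
opening: 0.716
finger_force: 25.0
```

>>> step_arm(
  motion=[
    {"dx":-0.5,"dy":-0.12,"dz":0,"wx":0,"wy":0,"wz":0,"claw":50},
    {"dx":-1,"dy":-0.23,"dz":0,"wx":0,"wy":0,"wz":0,"claw":50},
    {"dx":-1,"dy":-0.23,"dz":0,"wx":0,"wy":0,"wz":0,"claw":50},
  ],
)

```text
clock: 20.15
tool_pos: [0.4893, 0.0109, 0.183]
eef_rot: [0.712, 0.702, -0.005, -0.0]
contact_force: [0.7, 0.7, -1.8]
opening: 0.718
finger_force: 25.0
```

>>> step_arm(
  motion=[
    {"dx":-0.5,"dy":-0.12,"dz":0,"wx":0,"wy":0,"wz":0,"claw":50},
    {"dx":-1,"dy":-0.23,"dz":0,"wx":0,"wy":0,"wz":0,"claw":50},
    {"dx":-1,"dy":-0.23,"dz":0,"wx":0,"wy":0,"wz":0,"claw":50},
  ],
)

```text
clock: 20.45
tool_pos: [0.4705, -0.0682, 0.1833]
eef_rot: [0.712, 0.702, -0.004, -0.001]
contact_force: [0.2, 0.2, -2.4]
opening: 0.715
finger_force: 25.0
```

>>> step_arm(
  motion=[
    {"dx":-0.5,"dy":-0.12,"dz":0,"wx":0,"wy":0,"wz":0,"claw":50},
    {"dx":-1,"dy":-0.23,"dz":0,"wx":0,"wy":0,"wz":0,"claw":50},
    {"dx":-1,"dy":-0.23,"dz":0,"wx":0,"wy":0,"wz":0,"claw":50},
  ],
)

```text
clock: 20.75
tool_pos: [0.452, -0.1474, 0.1835]
eef_rot: [0.712, 0.702, -0.003, -0.001]
contact_force: [0.5, 0.4, -1.9]
opening: 0.714
finger_force: 25.0
```

>>> step_arm(
  motion=[
    {"dx":-0.5,"dy":-0.12,"dz":0,"wx":0,"wy":0,"wz":0,"claw":50},
    {"dx":-1,"dy":-0.23,"dz":0,"wx":0,"wy":0,"wz":0,"claw":50},
    {"dx":-1,"dy":-0.23,"dz":0,"wx":0,"wy":0,"wz":0,"claw":50},
    {"dx":-1,"dy":-0.23,"dz":0,"wx":0,"wy":0,"wz":0,"claw":50},
    {"dx":-1,"dy":-0.23,"dz":0,"wx":0,"wy":0,"wz":0,"claw":50},
  ],
)

```text
clock: 21.25
tool_pos: [0.4368, -0.2196, 0.1848]
eef_rot: [0.708, 0.706, 0.0, -0.001]
contact_force: [-0.2, -0.7, -1.8]
opening: 0.719
finger_force: 25.0
```

```bash
python3 -c "
from h import *
go(.4305,-.248,.063)
"
```

```text
t 21.25 pos [ 0.4368 -0.2196  0.1848] x ang 89.86 zaxis [-0.     0.002 -1.   ] q [ 0.73  0.59 -0.56  1.98  0.47  0.71 -0.13] open 63.4 [-0.2 -0.7 -1.8]
d/8cm [-0.358 -0.077  1.522]
```

>>> step_arm(
  motion=[
    {"dx":-0.34,"dy":-0.08,"dz":0,"wx":0,"wy":0,"wz":0,"claw":50},
    {"dx":-0.34,"dy":-0.08,"dz":0,"wx":0,"wy":0,"wz":0,"claw":50},
    {"dx":-0.34,"dy":-0.08,"dz":0,"wx":0,"wy":0,"wz":0,"claw":50},
    {"dx":-0.34,"dy":-0.08,"dz":0.3,"wx":0,"wy":0,"wz":0,"claw":50},
    {"dx":-0.34,"dy":-0.08,"dz":0.6,"wx":0,"wy":0,"wz":0,"claw":50},
    {"dx":-0.34,"dy":-0.08,"dz":0.9,"wx":0,"wy":0,"wz":0,"claw":50},
    {"dx":-0.34,"dy":-0.08,"dz":0.9,"wx":0,"wy":0,"wz":0,"claw":50},
  ],
)

```text
clock: 21.95
tool_pos: [0.4285, -0.2461, 0.1113]
eef_rot: [0.708, 0.707, -0.001, -0.003]
contact_force: [-0.9, -0.2, -1.8]
opening: 0.715
finger_force: 25.0
```

```bash
python3 -c "
from h import *
go(.4305,-.248,.063)
"
```

```text
t 21.95 pos [ 0.4285 -0.2461  0.1113] x ang 89.92 zaxis [-0.005  0.003 -1.   ] q [ 0.71  0.71 -0.46  2.03  0.6   0.54 -0.18] open 63.0 [-0.9 -0.2 -1.8]
d/8cm [-0.026  0.027  0.603]
```

>>> step_arm(
  motion=[
    {"dx":0,"dy":0,"dz":0.3,"wx":0,"wy":0,"wz":0,"claw":50},
    {"dx":0,"dy":0,"dz":0.5,"wx":0,"wy":0,"wz":0,"claw":50},
    {"dx":0,"dy":0,"dz":0.56,"wx":0,"wy":0,"wz":0,"claw":50},
    {"dx":0,"dy":0,"dz":0.58,"wx":0,"wy":0,"wz":0,"claw":50},
    {"dx":0,"dy":0,"dz":0.58,"wx":0,"wy":0,"wz":0,"claw":50},
  ],
)

```text
clock: 22.45
tool_pos: [0.4306, -0.2484, 0.0677]
eef_rot: [0.709, 0.706, 0.0, 0.001]
contact_force: [0.5, -1.1, -2.2]
opening: 0.72
finger_force: 25.0
```

```bash
python3 -c "
from h import *
go(.4305,-.248,.063)
"
```

```text
t 22.45 pos [ 0.4306 -0.2484  0.0677] x ang 89.77 zaxis [ 0.001 -0.    -1.   ] q [ 0.66  0.78 -0.38  2.06  0.68  0.43 -0.25] open 63.4 [ 0.5 -1.1 -2.2]
d/8cm [ 0.005 -0.001  0.059]
```

>>> step_arm(
  motion=[
    {"dx":0,"dy":0,"dz":0.04,"wx":0,"wy":0,"wz":0,"claw":50},
    {"dx":0,"dy":0,"dz":0.07,"wx":0,"wy":0,"wz":0,"claw":50},
    {"dx":0,"dy":0,"dz":0.07,"wx":0,"wy":0,"wz":0,"claw":50},
    {"dx":0,"dy":0,"dz":0.07,"wx":0,"wy":0,"wz":0,"claw":85},
    {"dx":0,"dy":0,"dz":0.07,"wx":0,"wy":0,"wz":0,"claw":85},
    {"dx":0,"dy":0,"dz":0.07,"wx":0,"wy":0,"wz":0,"claw":85},
    {"dx":0,"dy":0,"dz":0.07,"wx":0,"wy":0,"wz":0,"claw":85},
    {"dx":0,"dy":0,"dz":0.07,"wx":0,"wy":0,"wz":0,"claw":85},
  ],
)

```text
clock: 23.25
tool_pos: [0.4297, -0.2487, 0.0612]
eef_rot: [0.709, 0.705, -0.0, -0.0]
contact_force: [-0.3, -0.3, 0.3]
opening: 0.962
finger_force: 0.0
```

>>> step_arm(
  motion=[
    {"dx":0,"dy":0,"dz":-0.3,"wx":0,"wy":0,"wz":0,"claw":85},
    {"dx":0,"dy":0,"dz":-1,"wx":0,"wy":0,"wz":0,"claw":85},
    {"dx":0,"dy":0,"dz":-1,"wx":0,"wy":0,"wz":0,"claw":85},
    {"dx":0,"dy":0,"dz":-1,"wx":0,"wy":0,"wz":0,"claw":85},
  ],
)

```text
clock: 23.65
tool_pos: [0.4306, -0.2492, 0.1425]
eef_rot: [0.709, 0.705, 0.001, 0.002]
contact_force: [0.1, -0.1, -0.6]
opening: 0.966
finger_force: 0.0
```

>>> step_arm(
  motion=[
    {"dx":0.5,"dy":0.1,"dz":-0.5,"wx":0,"wy":0,"wz":0,"claw":85},
    {"dx":1,"dy":0.28,"dz":-0.5,"wx":0,"wy":0,"wz":0,"claw":85},
    {"dx":1,"dy":0.28,"dz":-0.5,"wx":0,"wy":0,"wz":0,"claw":85},
  ],
)

```text
clock: 23.95
tool_pos: [0.4556, -0.1617, 0.1818]
eef_rot: [0.705, 0.709, 0.003, 0.0]
contact_force: [-0.0, 0.2, 0.6]
opening: 0.964
finger_force: 0.0
```

>>> step_arm(
  motion=[
    {"dx":1,"dy":0.28,"dz":0,"wx":0,"wy":0,"wz":0,"claw":85},
    {"dx":1,"dy":0.28,"dz":0,"wx":0,"wy":0,"wz":0,"claw":85},
    {"dx":1,"dy":0.28,"dz":0,"wx":0,"wy":0,"wz":0,"claw":85},
  ],
)

```text
clock: 24.25
tool_pos: [0.4762, -0.0834, 0.1804]
eef_rot: [0.706, 0.709, 0.001, -0.001]
contact_force: [0.3, -0.4, 0.5]
opening: 0.967
finger_force: 0.0
```

>>> step_arm(
  motion=[
    {"dx":1,"dy":0.28,"dz":0,"wx":0,"wy":0,"wz":0,"claw":85},
    {"dx":1,"dy":0.28,"dz":0,"wx":0,"wy":0,"wz":0,"claw":85},
    {"dx":1,"dy":0.28,"dz":0,"wx":0,"wy":0,"wz":0,"claw":85},
  ],
)

```text
clock: 24.55
tool_pos: [0.4988, -0.0042, 0.1804]
eef_rot: [0.706, 0.708, 0.001, -0.001]
contact_force: [0.1, 0.9, 0.2]
opening: 0.963
finger_force: 0.0
```

>>> step_arm(
  motion=[
    {"dx":1,"dy":0.28,"dz":0,"wx":0,"wy":0,"wz":0,"claw":85},
    {"dx":1,"dy":0.28,"dz":0,"wx":0,"wy":0,"wz":0,"claw":85},
    {"dx":1,"dy":0.28,"dz":0,"wx":0,"wy":0,"wz":0,"claw":85},
  ],
)

```text
clock: 24.85
tool_pos: [0.5213, 0.0752, 0.1805]
eef_rot: [0.707, 0.708, 0.001, -0.001]
contact_force: [0.1, 0.0, 0.5]
opening: 0.967
finger_force: 0.0
```

>>> step_arm(
  motion=[
    {"dx":1,"dy":0.28,"dz":0,"wx":0,"wy":0,"wz":0,"claw":85},
    {"dx":1,"dy":0.28,"dz":0,"wx":0,"wy":0,"wz":0,"claw":85},
    {"dx":1,"dy":0.28,"dz":0,"wx":0,"wy":0,"wz":0,"claw":85},
  ],
)

```text
clock: 25.15
tool_pos: [0.5438, 0.1546, 0.1804]
eef_rot: [0.707, 0.707, 0.001, -0.001]
contact_force: [-0.9, -0.1, 0.2]
opening: 0.964
finger_force: 0.0
```

>>> step_arm(
  motion=[
    {"dx":1,"dy":0.28,"dz":0,"wx":0,"wy":0,"wz":0,"claw":85},
    {"dx":1,"dy":0.28,"dz":0,"wx":0,"wy":0,"wz":0,"claw":85},
    {"dx":1,"dy":0.28,"dz":0,"wx":0,"wy":0,"wz":0,"claw":85},
  ],
)

```text
clock: 25.45
tool_pos: [0.5662, 0.2339, 0.1803]
eef_rot: [0.707, 0.707, 0.001, -0.001]
contact_force: [-0.5, -0.9, 1.0]
opening: 0.963
finger_force: 0.0
```

>>> step_arm(
  motion=[
    {"dx":1,"dy":0.28,"dz":0,"wx":0,"wy":0,"wz":0,"claw":85},
    {"dx":1,"dy":0.28,"dz":0,"wx":0,"wy":0,"wz":0,"claw":85},
    {"dx":1,"dy":0.28,"dz":0,"wx":0,"wy":0,"wz":0,"claw":85},
    {"dx":1,"dy":0.28,"dz":0,"wx":0,"wy":0,"wz":0,"claw":85},
    {"dx":1,"dy":0.28,"dz":0,"wx":0,"wy":0,"wz":0,"claw":85},
  ],
)

```text
clock: 25.95
tool_pos: [0.5895, 0.3065, 0.1803]
eef_rot: [0.71, 0.704, -0.002, 0.001]
contact_force: [0.2, 0.1, 0.3]
opening: 0.969
finger_force: 0.0
```

```bash
python3 -c "
from h import *
go(.602,.366,.022)
chk(.43,-.2505,.130)
"
```

```text
t 25.95 pos [0.5895 0.3065 0.1803] x ang 89.57 zaxis [-0.001 -0.004 -1.   ] q [-0.31  0.8  -0.48  1.45  0.41  0.99 -0.9 ] open 85.3 [0.2 0.1 0.3]
d/8cm [0.753 0.153 1.976]
top z 0.129 circ [ 0.4291 -0.2501] 488
```

>>> step_arm(
  motion=[
    {"dx":0.73,"dy":0.15,"dz":0,"wx":0,"wy":0,"wz":0,"claw":85},
    {"dx":0.73,"dy":0.15,"dz":0,"wx":0,"wy":0,"wz":0,"claw":85},
    {"dx":0.73,"dy":0.15,"dz":0.3,"wx":0,"wy":0,"wz":0,"claw":85},
    {"dx":0.73,"dy":0.15,"dz":0.7,"wx":0,"wy":0,"wz":0,"claw":85},
    {"dx":0.73,"dy":0.15,"dz":0.7,"wx":0,"wy":0,"wz":0,"claw":85},
    {"dx":0.73,"dy":0.15,"dz":0.7,"wx":0,"wy":0,"wz":0,"claw":85},
    {"dx":0.73,"dy":0.15,"dz":0.7,"wx":0,"wy":0,"wz":0,"claw":85},
  ],
)

```text
clock: 26.7
tool_pos: [0.6025, 0.3692, 0.1272]
eef_rot: [0.709, 0.705, 0.001, 0.0]
contact_force: [-0.8, 0.5, 0.4]
opening: 0.964
finger_force: 0.0
```

```bash
python3 -c "
from h import *
go(.602,.3665,.022)
"
```

```text
t 26.7 pos [0.6025 0.3692 0.1272] x ang 89.68 zaxis [ 0.002  0.002 -1.   ] q [-0.4   0.92 -0.46  1.35  0.44  0.97 -0.95] open 84.9 [-0.8  0.5  0.4]
d/8cm [-0.036 -0.009  1.315]
```

>>> step_arm(
  motion=[
    {"dx":-0.03,"dy":0,"dz":0.5,"wx":0,"wy":0,"wz":0,"claw":85},
    {"dx":-0.03,"dy":0,"dz":0.9,"wx":0,"wy":0,"wz":0,"claw":85},
    {"dx":-0.03,"dy":0,"dz":0.9,"wx":0,"wy":0,"wz":0,"claw":85},
  ],
)

```text
clock: 27.0
tool_pos: [0.5996, 0.3643, 0.0505]
eef_rot: [0.709, 0.705, -0.003, -0.0]
contact_force: [0.5, -0.5, 0.0]
opening: 0.966
finger_force: 0.0
```

>>> step_arm(
  motion=[
    {"dx":0,"dy":0,"dz":0.38,"wx":0,"wy":0,"wz":0,"claw":85},
    {"dx":0,"dy":0,"dz":0.38,"wx":0,"wy":0,"wz":0,"claw":85},
    {"dx":0,"dy":0,"dz":0.38,"wx":0,"wy":0,"wz":0,"claw":47},
    {"dx":0,"dy":0,"dz":0.38,"wx":0,"wy":0,"wz":0,"claw":47},
    {"dx":0,"dy":0,"dz":0.38,"wx":0,"wy":0,"wz":0,"claw":47},
    {"dx":0,"dy":0,"dz":0.38,"wx":0,"wy":0,"wz":0,"claw":47},
    {"dx":0,"dy":0,"dz":0.38,"wx":0,"wy":0,"wz":0,"claw":47},
    {"dx":0,"dy":0,"dz":0.38,"wx":0,"wy":0,"wz":0,"claw":47},
  ],
)

```text
clock: 27.8
tool_pos: [0.6025, 0.3673, 0.0248]
eef_rot: [0.709, 0.705, 0.001, 0.0]
contact_force: [-0.7, -1.1, 6.5]
opening: 0.675
finger_force: 25.0
```

>>> step_arm(
  motion=[
    {"dx":0,"dy":0,"dz":-0.3,"wx":0,"wy":0,"wz":0,"claw":47},
    {"dx":0,"dy":0,"dz":-0.8,"wx":0,"wy":0,"wz":0,"claw":47},
    {"dx":0,"dy":0,"dz":-1,"wx":0,"wy":0,"wz":0,"claw":47},
    {"dx":0,"dy":0,"dz":-1,"wx":0,"wy":0,"wz":0,"claw":47},
  ],
)

```text
clock: 28.2
tool_pos: [0.603, 0.368, 0.1058]
eef_rot: [0.709, 0.705, 0.003, 0.0]
contact_force: [0.2, -0.0, -2.1]
opening: 0.679
finger_force: 25.0
```

>>> step_arm(
  motion=[
    {"dx":0,"dy":0,"dz":-0.4,"wx":0,"wy":0,"wz":0,"claw":47},
    {"dx":0,"dy":0,"dz":-0.7,"wx":0,"wy":0,"wz":0,"claw":47},
    {"dx":0,"dy":0,"dz":-0.7,"wx":0,"wy":0,"wz":0,"claw":47},
    {"dx":0,"dy":0,"dz":-0.7,"wx":0,"wy":0,"wz":0,"claw":47},
  ],
)

```text
clock: 28.6
tool_pos: [0.6007, 0.3658, 0.1571]
eef_rot: [0.709, 0.706, -0.001, 0.0]
contact_force: [-0.7, 0.2, -2.0]
opening: 0.677
finger_force: 25.0
```

```bash
python3 -c "
from h import *
go(.438,-.163,.16)
"
```

```text
t 28.6 pos [0.6007 0.3658 0.1571] x ang 89.75 zaxis [-0.002 -0.002 -1.   ] q [-0.39  0.88 -0.47  1.33  0.42  1.03 -0.94] open 59.6 [-0.7  0.2 -2. ]
d/8cm [-6.619 -2.004 -0.021]
```

>>> step_arm(
  motion=[
    {"dx":-0.5,"dy":-0.15,"dz":0,"wx":0,"wy":0,"wz":0,"claw":47},
    {"dx":-1,"dy":-0.3,"dz":0,"wx":0,"wy":0,"wz":0,"claw":47},
    {"dx":-1,"dy":-0.3,"dz":0,"wx":0,"wy":0,"wz":0,"claw":47},
  ],
)

```text
clock: 28.9
tool_pos: [0.5748, 0.2766, 0.1552]
eef_rot: [0.711, 0.703, -0.007, 0.002]
contact_force: [0.3, -0.0, -0.3]
opening: 0.679
finger_force: 25.0
```

>>> step_arm(
  motion=[
    {"dx":-0.5,"dy":-0.15,"dz":0,"wx":0,"wy":0,"wz":0,"claw":47},
    {"dx":-1,"dy":-0.3,"dz":0,"wx":0,"wy":0,"wz":0,"claw":47},
    {"dx":-1,"dy":-0.3,"dz":0,"wx":0,"wy":0,"wz":0,"claw":47},
  ],
)

```text
clock: 29.2
tool_pos: [0.5501, 0.1976, 0.156]
eef_rot: [0.711, 0.703, -0.006, 0.001]
contact_force: [1.0, -1.4, -1.3]
opening: 0.68
finger_force: 25.0
```

>>> step_arm(
  motion=[
    {"dx":-0.5,"dy":-0.15,"dz":0,"wx":0,"wy":0,"wz":0,"claw":47},
    {"dx":-1,"dy":-0.3,"dz":0,"wx":0,"wy":0,"wz":0,"claw":47},
    {"dx":-1,"dy":-0.3,"dz":0,"wx":0,"wy":0,"wz":0,"claw":47},
  ],
)

```text
clock: 29.5
tool_pos: [0.5254, 0.1187, 0.1564]
eef_rot: [0.711, 0.703, -0.005, 0.0]
contact_force: [1.3, 0.3, -0.9]
opening: 0.677
finger_force: 25.0
```

>>> step_arm(
  motion=[
    {"dx":-0.5,"dy":-0.15,"dz":0,"wx":0,"wy":0,"wz":0,"claw":47},
    {"dx":-1,"dy":-0.3,"dz":0,"wx":0,"wy":0,"wz":0,"claw":47},
    {"dx":-1,"dy":-0.3,"dz":0,"wx":0,"wy":0,"wz":0,"claw":47},
  ],
)

```text
clock: 29.8
tool_pos: [0.5007, 0.0397, 0.1568]
eef_rot: [0.712, 0.703, -0.005, -0.0]
contact_force: [0.6, -0.6, -1.3]
opening: 0.681
finger_force: 25.0
```

>>> step_arm(
  motion=[
    {"dx":-0.5,"dy":-0.15,"dz":0,"wx":0,"wy":0,"wz":0,"claw":47},
    {"dx":-1,"dy":-0.3,"dz":0,"wx":0,"wy":0,"wz":0,"claw":47},
    {"dx":-1,"dy":-0.3,"dz":0,"wx":0,"wy":0,"wz":0,"claw":47},
  ],
)

```text
clock: 30.1
tool_pos: [0.4762, -0.0393, 0.1571]
eef_rot: [0.712, 0.702, -0.004, -0.001]
contact_force: [0.4, -0.0, -1.3]
opening: 0.678
finger_force: 25.0
```

>>> step_arm(
  motion=[
    {"dx":-0.5,"dy":-0.15,"dz":0,"wx":0,"wy":0,"wz":0,"claw":47},
    {"dx":-1,"dy":-0.3,"dz":0,"wx":0,"wy":0,"wz":0,"claw":47},
    {"dx":-1,"dy":-0.3,"dz":0,"wx":0,"wy":0,"wz":0,"claw":47},
    {"dx":-1,"dy":-0.3,"dz":0,"wx":0,"wy":0,"wz":0,"claw":47},
    {"dx":-1,"dy":-0.3,"dz":0,"wx":0,"wy":0,"wz":0,"claw":47},
  ],
)

```text
clock: 30.6
tool_pos: [0.4559, -0.1109, 0.1585]
eef_rot: [0.708, 0.706, 0.001, -0.0]
contact_force: [0.5, -0.4, -0.9]
opening: 0.681
finger_force: 25.0
```

```bash
python3 -c "
from h import *
go(.438,-.163,.045)
"
```

```text
t 30.6 pos [ 0.4559 -0.1109  0.1585] x ang 89.85 zaxis [ 0.     0.002 -1.   ] q [ 0.48  0.61 -0.53  2.06  0.53  0.6  -0.42] open 60.0 [ 0.5 -0.4 -0.9]
d/8cm [-0.653 -0.222  1.418]
```

>>> step_arm(
  motion=[
    {"dx":-0.63,"dy":-0.22,"dz":0,"wx":0,"wy":0,"wz":0,"claw":47},
    {"dx":-0.63,"dy":-0.22,"dz":0,"wx":0,"wy":0,"wz":0,"claw":47},
    {"dx":-0.63,"dy":-0.22,"dz":0,"wx":0,"wy":0,"wz":0,"claw":47},
    {"dx":-0.63,"dy":-0.22,"dz":0,"wx":0,"wy":0,"wz":0,"claw":47},
    {"dx":-0.63,"dy":-0.22,"dz":0.3,"wx":0,"wy":0,"wz":0,"claw":47},
    {"dx":-0.63,"dy":-0.22,"dz":0.6,"wx":0,"wy":0,"wz":0,"claw":47},
    {"dx":-0.63,"dy":-0.22,"dz":0.9,"wx":0,"wy":0,"wz":0,"claw":47},
    {"dx":-0.63,"dy":-0.22,"dz":0.9,"wx":0,"wy":0,"wz":0,"claw":47},
  ],
)

```text
clock: 31.4
tool_pos: [0.4366, -0.1607, 0.0851]
eef_rot: [0.707, 0.707, -0.001, -0.002]
contact_force: [0.0, 0.9, -0.6]
opening: 0.676
finger_force: 25.0
```

```bash
python3 -c "
from h import *
go(.438,-.164,.045)
"
```

```text
t 31.4 pos [ 0.4366 -0.1607  0.0851] x ang 89.96 zaxis [-0.004  0.002 -1.   ] q [ 0.5   0.73 -0.39  2.13  0.68  0.41 -0.44] open 59.5 [ 0.   0.9 -0.6]
d/8cm [-0.042  0.02   0.501]
```

>>> step_arm(
  motion=[
    {"dx":-0.02,"dy":0,"dz":0.3,"wx":0,"wy":0,"wz":0,"claw":47},
    {"dx":-0.02,"dy":0,"dz":0.45,"wx":0,"wy":0,"wz":0,"claw":47},
    {"dx":-0.02,"dy":0,"dz":0.5,"wx":0,"wy":0,"wz":0,"claw":47},
    {"dx":-0.02,"dy":0,"dz":0.52,"wx":0,"wy":0,"wz":0,"claw":47},
    {"dx":-0.02,"dy":0,"dz":0.52,"wx":0,"wy":0,"wz":0,"claw":47},
  ],
)

```text
clock: 31.9
tool_pos: [0.438, -0.1643, 0.046]
eef_rot: [0.708, 0.706, 0.0, 0.0]
contact_force: [-0.1, -0.3, -0.9]
opening: 0.679
finger_force: 25.0
```

>>> step_arm(
  motion=[
    {"dx":0,"dy":0,"dz":0.02,"wx":0,"wy":0,"wz":0,"claw":47},
    {"dx":0,"dy":0,"dz":0.02,"wx":0,"wy":0,"wz":0,"claw":47},
    {"dx":0,"dy":0,"dz":0.02,"wx":0,"wy":0,"wz":0,"claw":85},
    {"dx":0,"dy":0,"dz":0.02,"wx":0,"wy":0,"wz":0,"claw":85},
    {"dx":0,"dy":0,"dz":0.02,"wx":0,"wy":0,"wz":0,"claw":85},
    {"dx":0,"dy":0,"dz":0.02,"wx":0,"wy":0,"wz":0,"claw":85},
    {"dx":0,"dy":0,"dz":0.02,"wx":0,"wy":0,"wz":0,"claw":85},
    {"dx":0,"dy":0,"dz":0.02,"wx":0,"wy":0,"wz":0,"claw":85},
  ],
)

```text
clock: 32.7
tool_pos: [0.4373, -0.1647, 0.0437]
eef_rot: [0.709, 0.705, -0.0, -0.0]
contact_force: [0.2, 0.4, -0.7]
opening: 0.965
finger_force: 0.0
```

>>> step_arm(
  motion=[
    {"dx":0,"dy":0,"dz":-0.3,"wx":0,"wy":0,"wz":0,"claw":85},
    {"dx":0,"dy":0,"dz":-1,"wx":0,"wy":0,"wz":0,"claw":85},
    {"dx":0,"dy":0,"dz":-1,"wx":0,"wy":0,"wz":0,"claw":85},
    {"dx":0,"dy":0,"dz":-1,"wx":0,"wy":0,"wz":0,"claw":85},
  ],
)

```text
clock: 33.1
tool_pos: [0.4382, -0.1652, 0.1249]
eef_rot: [0.709, 0.705, 0.001, 0.001]
contact_force: [0.5, 0.1, -0.2]
opening: 0.961
finger_force: 0.0
```

>>> step_arm(
  motion=[
    {"dx":0.5,"dy":-0.05,"dz":-0.5,"wx":0,"wy":0,"wz":0,"claw":85},
    {"dx":1,"dy":-0.15,"dz":-0.5,"wx":0,"wy":0,"wz":0,"claw":85},
    {"dx":1,"dy":-0.15,"dz":-0.5,"wx":0,"wy":0,"wz":0,"claw":85},
  ],
)

```text
clock: 33.4
tool_pos: [0.4253, -0.0788, 0.1639]
eef_rot: [0.705, 0.709, 0.001, -0.001]
contact_force: [0.0, -1.5, 0.1]
opening: 0.967
finger_force: 0.0
```

>>> step_arm(
  motion=[
    {"dx":1,"dy":-0.15,"dz":0,"wx":0,"wy":0,"wz":0,"claw":85},
    {"dx":1,"dy":-0.15,"dz":0,"wx":0,"wy":0,"wz":0,"claw":85},
    {"dx":1,"dy":-0.15,"dz":0,"wx":0,"wy":0,"wz":0,"claw":85},
  ],
)

```text
clock: 33.7
tool_pos: [0.4132, -0.0007, 0.1628]
eef_rot: [0.706, 0.708, 0.0, -0.001]
contact_force: [0.3, -0.6, -0.1]
opening: 0.966
finger_force: 0.0
```

>>> step_arm(
  motion=[
    {"dx":1,"dy":-0.15,"dz":0,"wx":0,"wy":0,"wz":0,"claw":85},
    {"dx":1,"dy":-0.15,"dz":0,"wx":0,"wy":0,"wz":0,"claw":85},
    {"dx":1,"dy":-0.15,"dz":0,"wx":0,"wy":0,"wz":0,"claw":85},
  ],
)

```text
clock: 34.0
tool_pos: [0.4022, 0.0788, 0.163]
eef_rot: [0.706, 0.708, 0.001, -0.001]
contact_force: [-0.3, -0.6, -0.8]
opening: 0.963
finger_force: 0.0
```

>>> step_arm(
  motion=[
    {"dx":1,"dy":-0.15,"dz":0,"wx":0,"wy":0,"wz":0,"claw":85},
    {"dx":1,"dy":-0.15,"dz":0,"wx":0,"wy":0,"wz":0,"claw":85},
    {"dx":1,"dy":-0.15,"dz":0,"wx":0,"wy":0,"wz":0,"claw":85},
  ],
)

```text
clock: 34.3
tool_pos: [0.3909, 0.1585, 0.1631]
eef_rot: [0.707, 0.707, 0.001, -0.001]
contact_force: [0.0, 0.7, -0.5]
opening: 0.968
finger_force: 0.0
```

>>> step_arm(
  motion=[
    {"dx":1,"dy":-0.15,"dz":0,"wx":0,"wy":0,"wz":0,"claw":85},
    {"dx":1,"dy":-0.15,"dz":0,"wx":0,"wy":0,"wz":0,"claw":85},
    {"dx":1,"dy":-0.15,"dz":0,"wx":0,"wy":0,"wz":0,"claw":85},
    {"dx":1,"dy":-0.15,"dz":0,"wx":0,"wy":0,"wz":0,"claw":85},
    {"dx":1,"dy":-0.15,"dz":0,"wx":0,"wy":0,"wz":0,"claw":85},
  ],
)

```text
clock: 34.8
tool_pos: [0.3795, 0.2324, 0.163]
eef_rot: [0.71, 0.704, -0.002, 0.001]
contact_force: [-0.5, -0.4, -0.1]
opening: 0.965
finger_force: 0.0
```

```bash
python3 -c "
from h import *
go(.362,.328,.006)
chk(.438,-.165,.112)
"
```

```text
t 34.8 pos [0.3795 0.2324 0.163 ] x ang 89.55 zaxis [-0.001 -0.003 -1.   ] q [-0.35  0.57 -0.46  2.12  0.47  0.56 -1.17] open 85.0 [-0.5 -0.4 -0.1]
d/8cm [ 1.2   -0.226  1.958]
top z 0.1111 circ [ 0.4297 -0.1811] 447
```

>>> step_arm(
  motion=[
    {"dx":0.7,"dy":-0.12,"dz":0,"wx":0,"wy":0,"wz":0,"claw":85},
    {"dx":1,"dy":-0.2,"dz":0,"wx":0,"wy":0,"wz":0,"claw":85},
    {"dx":1,"dy":-0.2,"dz":0,"wx":0,"wy":0,"wz":0,"claw":85},
  ],
)

```text
clock: 35.15
tool_pos: [0.3629, 0.3198, 0.164]
eef_rot: [0.707, 0.707, 0.002, -0.001]
contact_force: [-0.1, -0.2, -0.4]
opening: 0.964
finger_force: 0.0
```

>>> step_arm(
  motion=[
    {"dx":0.18,"dy":0,"dz":0,"wx":0,"wy":0,"wz":0,"claw":85},
    {"dx":0.18,"dy":0,"dz":0.2,"wx":0,"wy":0,"wz":0,"claw":85},
    {"dx":0.18,"dy":0,"dz":0.7,"wx":0,"wy":0,"wz":0,"claw":85},
    {"dx":0.18,"dy":0,"dz":0.7,"wx":0,"wy":0,"wz":0,"claw":85},
    {"dx":0.18,"dy":0,"dz":0.7,"wx":0,"wy":0,"wz":0,"claw":85},
    {"dx":0.18,"dy":0,"dz":0.7,"wx":0,"wy":0,"wz":0,"claw":85},
  ],
)

```text
clock: 35.75
tool_pos: [0.3644, 0.3302, 0.1089]
eef_rot: [0.709, 0.705, 0.001, 0.0]
contact_force: [0.0, -0.5, 0.5]
opening: 0.966
finger_force: 0.0
```

```bash
python3 -c "
from h import *
go(.362,.328,.006)
chk(.438,-.165,.112,.045)
"
```

```text
t 35.75 pos [0.3644 0.3302 0.1089] x ang 89.67 zaxis [ 0.001  0.001 -1.   ] q [-0.6   0.7  -0.38  2.05  0.53  0.49 -1.37] open 85.1 [ 0.  -0.5  0.5]
d/8cm [-0.029 -0.031  1.286]
top z 0.111 circ [ 0.4367 -0.1648] 420
```

>>> step_arm(
  motion=[
    {"dx":-0.03,"dy":-0.03,"dz":0.5,"wx":0,"wy":0,"wz":0,"claw":85},
    {"dx":-0.03,"dy":-0.03,"dz":0.9,"wx":0,"wy":0,"wz":0,"claw":85},
    {"dx":-0.03,"dy":-0.03,"dz":0.9,"wx":0,"wy":0,"wz":0,"claw":85},
  ],
)

```text
clock: 36.1
tool_pos: [0.3603, 0.3265, 0.0342]
eef_rot: [0.709, 0.706, -0.002, 0.001]
contact_force: [0.8, 0.1, 0.1]
opening: 0.967
finger_force: 0.0
```

>>> step_arm(
  motion=[
    {"dx":0,"dy":0,"dz":0.34,"wx":0,"wy":0,"wz":0,"claw":85},
    {"dx":0,"dy":0,"dz":0.34,"wx":0,"wy":0,"wz":0,"claw":85},
    {"dx":0,"dy":0,"dz":0.34,"wx":0,"wy":0,"wz":0,"claw":44},
    {"dx":0,"dy":0,"dz":0.34,"wx":0,"wy":0,"wz":0,"claw":44},
    {"dx":0,"dy":0,"dz":0.34,"wx":0,"wy":0,"wz":0,"claw":44},
    {"dx":0,"dy":0,"dz":0.34,"wx":0,"wy":0,"wz":0,"claw":44},
    {"dx":0,"dy":0,"dz":0.34,"wx":0,"wy":0,"wz":0,"claw":44},
    {"dx":0,"dy":0,"dz":0.34,"wx":0,"wy":0,"wz":0,"claw":44},
  ],
)

```text
clock: 36.9
tool_pos: [0.3618, 0.328, 0.0095]
eef_rot: [0.709, 0.705, 0.001, 0.0]
contact_force: [1.0, -0.4, 7.9]
opening: 0.65
finger_force: 25.0
```

>>> step_arm(
  motion=[
    {"dx":0,"dy":0,"dz":-0.3,"wx":0,"wy":0,"wz":0,"claw":44},
    {"dx":0,"dy":0,"dz":-0.8,"wx":0,"wy":0,"wz":0,"claw":44},
    {"dx":0,"dy":0,"dz":-1,"wx":0,"wy":0,"wz":0,"claw":44},
    {"dx":0,"dy":0,"dz":-1,"wx":0,"wy":0,"wz":0,"claw":44},
  ],
)

```text
clock: 37.3
tool_pos: [0.3623, 0.3286, 0.0906]
eef_rot: [0.709, 0.705, 0.002, -0.0]
contact_force: [0.2, 0.5, -1.8]
opening: 0.647
finger_force: 25.0
```

>>> step_arm(
  motion=[
    {"dx":0,"dy":0,"dz":-0.4,"wx":0,"wy":0,"wz":0,"claw":44},
    {"dx":0,"dy":0,"dz":-0.5,"wx":0,"wy":0,"wz":0,"claw":44},
    {"dx":0,"dy":0,"dz":-0.5,"wx":0,"wy":0,"wz":0,"claw":44},
    {"dx":0,"dy":0,"dz":-0.5,"wx":0,"wy":0,"wz":0,"claw":44},
  ],
)

```text
clock: 37.7
tool_pos: [0.3608, 0.3271, 0.1274]
eef_rot: [0.709, 0.705, -0.001, 0.0]
contact_force: [0.1, -0.6, -2.0]
opening: 0.65
finger_force: 25.0
```

```bash
python3 -c "
from h import *
go(.446,-.074,.125)
"
```

```text
t 37.7 pos [0.3608 0.3271 0.1274] x ang 89.73 zaxis [-0.001 -0.001 -1.   ] q [-0.57  0.67 -0.42  2.04  0.52  0.54 -1.37] open 57.3 [ 0.1 -0.6 -2. ]
d/8cm [-5.008  1.088  0.035]
```

>>> step_arm(
  motion=[
    {"dx":-0.5,"dy":0.11,"dz":0,"wx":0,"wy":0,"wz":0,"claw":44},
    {"dx":-1,"dy":0.22,"dz":0,"wx":0,"wy":0,"wz":0,"claw":44},
    {"dx":-1,"dy":0.22,"dz":0,"wx":0,"wy":0,"wz":0,"claw":44},
  ],
)

```text
clock: 38.0
tool_pos: [0.3781, 0.2394, 0.1266]
eef_rot: [0.711, 0.703, -0.005, 0.002]
contact_force: [-0.8, 0.6, -1.3]
opening: 0.644
finger_force: 25.0
```

>>> step_arm(
  motion=[
    {"dx":-0.5,"dy":0.11,"dz":0,"wx":0,"wy":0,"wz":0,"claw":44},
    {"dx":-1,"dy":0.22,"dz":0,"wx":0,"wy":0,"wz":0,"claw":44},
    {"dx":-1,"dy":0.22,"dz":0,"wx":0,"wy":0,"wz":0,"claw":44},
  ],
)

```text
clock: 38.3
tool_pos: [0.395, 0.1602, 0.1269]
eef_rot: [0.712, 0.702, -0.004, 0.001]
contact_force: [0.8, 0.5, -2.1]
opening: 0.645
finger_force: 25.0
```

>>> step_arm(
  motion=[
    {"dx":-0.5,"dy":0.11,"dz":0,"wx":0,"wy":0,"wz":0,"claw":44},
    {"dx":-1,"dy":0.22,"dz":0,"wx":0,"wy":0,"wz":0,"claw":44},
    {"dx":-1,"dy":0.22,"dz":0,"wx":0,"wy":0,"wz":0,"claw":44},
  ],
)

```text
clock: 38.6
tool_pos: [0.4123, 0.0812, 0.1271]
eef_rot: [0.712, 0.702, -0.003, 0.001]
contact_force: [-0.3, 0.2, -1.1]
opening: 0.647
finger_force: 25.0
```

>>> step_arm(
  motion=[
    {"dx":-0.5,"dy":0.11,"dz":0,"wx":0,"wy":0,"wz":0,"claw":44},
    {"dx":-1,"dy":0.22,"dz":0,"wx":0,"wy":0,"wz":0,"claw":44},
    {"dx":-1,"dy":0.22,"dz":0,"wx":0,"wy":0,"wz":0,"claw":44},
    {"dx":-1,"dy":0.22,"dz":0,"wx":0,"wy":0,"wz":0,"claw":44},
    {"dx":-1,"dy":0.22,"dz":0,"wx":0,"wy":0,"wz":0,"claw":44},
  ],
)

```text
clock: 39.1
tool_pos: [0.43, 0.0094, 0.1282]
eef_rot: [0.708, 0.706, 0.0, -0.001]
contact_force: [-0.7, 0.2, -0.9]
opening: 0.648
finger_force: 25.0
```

```bash
python3 -c "
from h import *
go(.446,-.074,.03)
"
```

```text
t 39.1 pos [0.43   0.0094 0.1282] x ang 89.88 zaxis [-0.     0.001 -1.   ] q [ 0.18  0.62 -0.47  2.2   0.65  0.45 -0.82] open 57.1 [-0.7  0.2 -0.9]
d/8cm [-1.044  0.202  1.226]
```

>>> step_arm(
  motion=[
    {"dx":-0.5,"dy":0.1,"dz":0,"wx":0,"wy":0,"wz":0,"claw":44},
    {"dx":-1,"dy":0.2,"dz":0,"wx":0,"wy":0,"wz":0,"claw":44},
    {"dx":-1,"dy":0.2,"dz":0,"wx":0,"wy":0,"wz":0,"claw":44},
    {"dx":-1,"dy":0.2,"dz":0,"wx":0,"wy":0,"wz":0,"claw":44},
    {"dx":-1,"dy":0.2,"dz":0.2,"wx":0,"wy":0,"wz":0,"claw":44},
    {"dx":-1,"dy":0.2,"dz":0.7,"wx":0,"wy":0,"wz":0,"claw":44},
    {"dx":-1,"dy":0.2,"dz":0.7,"wx":0,"wy":0,"wz":0,"claw":44},
    {"dx":-1,"dy":0.2,"dz":0.7,"wx":0,"wy":0,"wz":0,"claw":44},
  ],
)

```text
clock: 39.9
tool_pos: [0.4453, -0.0704, 0.0727]
eef_rot: [0.707, 0.707, -0.0, -0.001]
contact_force: [0.2, 0.6, -0.1]
opening: 0.647
finger_force: 25.0
```

```bash
python3 -c "
from h import *
go(.446,-.074,.03)
"
```

```text
t 39.9 pos [ 0.4453 -0.0704  0.0727] x ang 89.98 zaxis [-0.002  0.001 -1.   ] q [ 0.28  0.74 -0.37  2.18  0.78  0.35 -0.75] open 57.0 [ 0.2  0.6 -0.1]
d/8cm [-0.045  0.01   0.534]
```

>>> step_arm(
  motion=[
    {"dx":-0.02,"dy":0,"dz":0.3,"wx":0,"wy":0,"wz":0,"claw":44},
    {"dx":-0.02,"dy":0,"dz":0.45,"wx":0,"wy":0,"wz":0,"claw":44},
    {"dx":-0.02,"dy":0,"dz":0.52,"wx":0,"wy":0,"wz":0,"claw":44},
    {"dx":-0.02,"dy":0,"dz":0.54,"wx":0,"wy":0,"wz":0,"claw":44},
    {"dx":-0.02,"dy":0,"dz":0.54,"wx":0,"wy":0,"wz":0,"claw":44},
  ],
)

```text
clock: 40.4
tool_pos: [0.4464, -0.0739, 0.0301]
eef_rot: [0.709, 0.706, 0.001, 0.0]
contact_force: [0.1, -0.1, -1.7]
opening: 0.649
finger_force: 25.0
```

>>> step_arm(
  motion=[
    {"dx":0,"dy":0,"dz":0.01,"wx":0,"wy":0,"wz":0,"claw":44},
    {"dx":0,"dy":0,"dz":0.01,"wx":0,"wy":0,"wz":0,"claw":85},
    {"dx":0,"dy":0,"dz":0.01,"wx":0,"wy":0,"wz":0,"claw":85},
    {"dx":0,"dy":0,"dz":0.01,"wx":0,"wy":0,"wz":0,"claw":85},
    {"dx":0,"dy":0,"dz":0.01,"wx":0,"wy":0,"wz":0,"claw":85},
    {"dx":0,"dy":0,"dz":0.01,"wx":0,"wy":0,"wz":0,"claw":85},
    {"dx":0,"dy":0,"dz":0.01,"wx":0,"wy":0,"wz":0,"claw":85},
  ],
)

```text
clock: 41.1
tool_pos: [0.4457, -0.0744, 0.0285]
eef_rot: [0.709, 0.705, -0.0, -0.0]
contact_force: [0.9, 0.3, -0.1]
opening: 0.967
finger_force: 0.0
```

>>> step_arm(
  motion=[
    {"dx":0,"dy":0,"dz":-0.3,"wx":0,"wy":0,"wz":0,"claw":85},
    {"dx":0,"dy":0,"dz":-1,"wx":0,"wy":0,"wz":0,"claw":85},
    {"dx":0,"dy":0,"dz":-1,"wx":0,"wy":0,"wz":0,"claw":85},
    {"dx":0,"dy":0,"dz":-1,"wx":0,"wy":0,"wz":0,"claw":85},
  ],
)

```text
clock: 41.5
tool_pos: [0.4467, -0.0747, 0.1096]
eef_rot: [0.709, 0.705, 0.001, 0.001]
contact_force: [0.3, -0.3, -0.8]
opening: 0.966
finger_force: 0.0
```

>>> step_arm(
  motion=[
    {"dx":0.5,"dy":0,"dz":-0.7,"wx":0,"wy":0,"wz":0,"claw":85},
    {"dx":1,"dy":0,"dz":-0.7,"wx":0,"wy":0,"wz":0,"claw":85},
    {"dx":1,"dy":0,"dz":-0.7,"wx":0,"wy":0,"wz":0,"claw":85},
  ],
)

```text
clock: 41.8
tool_pos: [0.4477, 0.0121, 0.1656]
eef_rot: [0.706, 0.708, 0.003, 0.0]
contact_force: [0.5, 0.6, -0.6]
opening: 0.961
finger_force: 0.0
```

>>> step_arm(
  motion=[
    {"dx":1,"dy":0,"dz":0,"wx":0,"wy":0,"wz":0,"claw":85},
    {"dx":1,"dy":0,"dz":0,"wx":0,"wy":0,"wz":0,"claw":85},
    {"dx":1,"dy":0,"dz":0,"wx":0,"wy":0,"wz":0,"claw":85},
  ],
)

```text
clock: 42.1
tool_pos: [0.4462, 0.0903, 0.1635]
eef_rot: [0.706, 0.708, 0.001, -0.001]
contact_force: [-0.2, 0.1, 0.3]
opening: 0.971
finger_force: 0.0
```

>>> step_arm(
  motion=[
    {"dx":1,"dy":0,"dz":0,"wx":0,"wy":0,"wz":0,"claw":85},
    {"dx":1,"dy":0,"dz":0,"wx":0,"wy":0,"wz":0,"claw":85},
    {"dx":1,"dy":0,"dz":0,"wx":0,"wy":0,"wz":0,"claw":85},
    {"dx":1,"dy":0,"dz":0,"wx":0,"wy":0,"wz":0,"claw":85},
    {"dx":1,"dy":0,"dz":0,"wx":0,"wy":0,"wz":0,"claw":85},
  ],
)

```text
clock: 42.6
tool_pos: [0.4464, 0.163, 0.1635]
eef_rot: [0.709, 0.705, -0.002, 0.0]
contact_force: [0.8, -0.3, 0.7]
opening: 0.966
finger_force: 0.0
```

```bash
python3 -c "
from h import *
pose()
chk(.446,-.074,.094,.04);chk(.438,-.165,.112,.04);chk(.43,-.2505,.13,.04);chk(.421,-.347,.148,.04)
p,d,c=snap('top');cv2.imwrite('pics/t9.png',cv2.resize(p[120:270,150:520,::-1],None,fx=2.1,fy=2.1))
"
```

```text
t 42.6 pos [0.4464 0.163  0.1635] x ang 89.61 zaxis [-0.002 -0.003 -1.   ] q [-0.09  0.61 -0.57  2.04  0.54  0.64 -1.02] open 85.1 [ 0.8 -0.3  0.7]
top z 0.0929 circ [ 0.4452 -0.0735] 368
top z 0.1111 circ [ 0.4372 -0.1644] 420
top z 0.1289 circ [ 0.4287 -0.2505] 487
top z 0.147 circ [ 0.4212 -0.346 ] 556
```

View pics/t9.png

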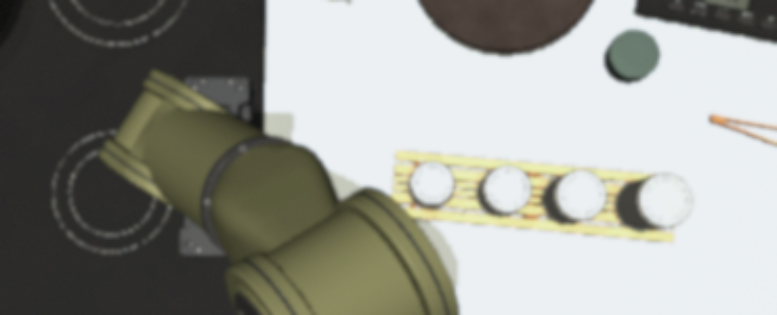

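The top view shows all four tumblers standing upright on their pegs at crop (432,184), (505,190), (578,195) and (663,200). Their top heights match rims resting on the slats, the arm is clear and the tin hasn't moved. Handing in.

```bash
python3 -c "
from h import *
print(workorder.finish_job())"
```

```text
the job is handed in; nothing more can be done
None
```

All four tumblers are racked upside down on their own pegs in height order, with rims on the slats by camera check; the tin hadn't moved in the last view, the arm hid the bowl then though no contact with it was seen, and the job was handed in at about 43 s with no verdict returned.

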